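# Press the bronze filler bushing into the planter crate and stand the funnel in it

### The arm

A 6-joint arm with a two-finger parallel gripper is mounted at the origin on the work surface. World frame = base frame: x ahead of the robot, y to its left, z up, the work surface at z = 0. Lengths are in m, angles in rad, forces in N, time in s.
With the tool pointing down it reaches from about 0.425 to 0.95 m from the base axis. Payload 3.5 kg.
Tool frame: the origin (TCP) lies on the centre line of the jaws, within the pads' length; the fingertips stand 25 mm ahead of it and the grasp point (between the pads) lies 6 mm ahead of it (ctrl.finger_overhang is the distance from the TCP to the fingertips, in m); z points along the fingers, y is the line along which they close (so a half turn about z gives the same grasp; the last joint's range is limited). The gripper opens to 85 mm and grips with 20 to 120 N. Pads are 22 mm wide; open, the fingers measure 114 mm over their backs; the gripper's body (76 mm by 85 mm) begins 54 mm behind the grasp point. The pads swing forward as they close: fully open they stand 13 mm farther back than shut.
Start: joints at [1.17, 0.286, 1.577, -0, 1.279, -0.15], TCP at [0.167, 0.654, 0.256] pointing down, gripper open.
Joint ranges: [-2.77, 2.77], [-0.9, 2.22], [0.21, 2.48], [-1.53, 4.67], [0.24, 2.81], [-2.84, 2.84]. Speed limits (rad/s): [2.79, 2.79, 3.14, 3.14, 3.14, 3.14].

### API

Orientations are given as a unit quaternion [x, y, z, w].
In Python, from plant import get_state, imaging, job, ctrl gives the robot as it stands.
- The arm moves only by the tool jog_arm, never from a script. Its argument "increments" is a list of rows, each an object of numbers: "dx", "dy", "dz": the shift along the world's x, y, z each as a share of 12 cm, from -1 to 1; "ax", "ay", "az": the turn, a rotation vector about the world's x, y, z each as a share of pi/2 rad, from -1 to 1; "gripper": the gripper command: -1 is shut, 1 is fully open, values between are in proportion. A call has 1 to 10 rows; each row is the pose to reach, as a shift and turn from the pose commanded when the call began; what a row does not reach only later rows make up. A row lasts 1/10 s, in which the tool goes at most 50 mm and 8.59 degrees, less where a joint would pass 70% of its speed; a pose out of reach is approached as far as the arm can. A call with a number of a shift or a turn outside -1 to 1 is refused whole. A call with a gripper value outside its range is refused whole. The fingers move at their own pace and stop on an object; "force" is the grip in N (left out, the last holds). Time passes only in rows, so rows that repeat a pose let the fingers close. It gives the time, the measured TCP pose, the force, the opening and the grip force at its end, in the units of the state.
- get_state(): the state, without advancing time (a new reading comes with each control period).
- imaging.read_camera(name): name is "scene" or "top" or "wrist"; returns a dict with "frame" (400x640x3 uint8, blue, green, red), "depth" (400x640 float32, m along the optical axis (not along the pixel's ray), 0 where there is no reading), "camera_matrix" (3x3 intrinsics, pixels), "extrinsics" (4x4, takes a point from camera to world coordinates); the wrist camera has in their place "mount" (4x4, takes a point from camera to tool coordinates, whose origin is the TCP and whose axes are the flange's). Camera axes: x right, y up, looking along -z (the intrinsics and any distortion apply to the point x, -y, -z); pixel columns grow to the right and rows downward; lengths in m; the calibration is good to about 2 mm. The wrist camera is an equidistant fisheye: a pixel r from the principal point sees the ray r / f radians off the axis. A picture is of the moment at which its call begins: read the wrist's pose just before it.
- job.sign_off(): hands the job in; it is judged then, once.
The state is a dict: "time": time; "qpos": joint angles; "dq": joint speeds; "joint_efforts": joint torques, N m; "eef_pos": TCP position; "tcp_rot": TCP orientation; "contact_force": force on the tool from outside, world axes, zero at the start; "wrist_torque": the same for the moment, N m; "opening": opening from 0.0 (shut) to 1.0 (fully open); "finger_force": force on a finger pad.
Only numpy, scipy, OpenCV 4.12 (cv2) and the standard library are available. Lean on these libraries where they do the work, as an engineer would, in place of code of your own. Each camera call takes 0.05 s, during which the arm holds its last target. There are 200 camera calls.

### The job

Press the shouldered bronze bushing, sleeve end down, into the bore in the crate's lid until its shoulder sits fully home and flush on the lid all round; it is a tight fit and the thin lid gives under the push, so feel for the end and do not force the lid down until it cracks. Then take the steel watering funnel from the glass jar and stand it upright in the bushing with its collar resting on it, leaving everything else on the sill as it was.

Things in the scene. Friction and masses are not known exactly. Their poses are not given: they have to be found in the camera images.
- bush_mid (a point): Bronze shouldered bushing, loose, standing sleeve down. 28 mm tall, 110 g: flange 44 mm across, 6 mm thick on top (it can be held by its edge); below it a sleeve 30 mm across, 22 mm long, its last 5 mm bevelled to 27 mm; a hole 20 mm across (18.6 mm at the foot) goes through. Point on its axis, half-way up: 14 mm above the foot, 8 mm below the shoulder (the flange's underside). z: axis, flange up.
- bore (a point): Centre of the bore's mouth in the crate's lid, on the lid's upper face, 140 mm above the sill; z points up. The bore is 32 mm across, right through: the first 8 mm are free, then four springy tapered crush ribs grip the sleeve ever harder; the last few millimetres take a push of about 10 to 17 N. They then hold the bushing. When it is fully home bush_mid is 8 mm below this point.
- crate: Recycled grey plastic crate, fixed to the sill, 240 (x) by 320 (y) mm, 146 mm tall, snap latch (shut) on its -x side. Its lid frame stands 6 mm above the sunken thin lid panel that has the bore; the frame's inner edge is at least 80 mm from the bore's centre. Origin: centre of its underside.
- lid_panel (a joint): How far the thin lid panel, with the bore in it, is pushed down, in m: 0 at rest, growing as it is pressed. It gives several millimetres under the push that the bushing needs, and springs back when let go; beyond 10 mm (a push of about 23 N) it cracks.
- funnel_mid (a point): Steel watering funnel, loose, upright in the jar's mouth. 90 mm tall, 120 g: stem 15 mm across (tip bevelled to 11 mm), 45 mm long; flat collar 50 mm across, 3 mm thick; a cone; on top an upright wall 52 mm across, 25 mm tall (the grip). Point on its axis at the collar's underside, 45 mm above the tip, 32 mm below the wall's middle. Stood in the seated bushing it is 6 mm above the bore's point.
- jar: Small clear glass jar, loose, 50 mm across and 70 mm tall, open, mouth 40 mm across; the funnel's collar rests on its rim. Origin at the centre of its underside.
- spacer: Plain bronze ring without a shoulder, 38 mm across, 24 mm tall, not needed here. Origin at the centre of its underside.
- rosemary_pot: White ceramic pot with a rosemary plant, 126 mm across at the rim, 108 mm tall, plant to 220 mm. Origin at the centre of its underside.
- measuring_cup: Stainless measuring cup, 76 mm across, 55 mm tall, with a flat handle to its -x side. Origin under the centre of the cup.
- spoon: Olive wood spoon, 270 mm long along its x, lying flat. Origin in the middle, on the sill.
- pruner: Aluminium bypass pruner lying flat, about 200 mm long along its x, blades to +x, spring and locking lever between the handles. Origin under its pivot.
- tin: Round steel seed tin, 63 mm across, 52 mm tall. Origin at the centre of its underside.
Not all that is in view belongs to the job. Leave any yellow look-alike of the part that bears funnel_mid alone.

How it is judged:
On the way, in this order (a step that is already met when the one before it is completed fails the run):
1. the bushing is fully home: its shoulder is within 1.5 mm of the lid's face, it is centred in the bore and square (z of bush_mid in the frame of bore below -0.0065 m and horizontal distance between bush_mid and bore below 0.0025 m and angle between bush_mid's own z axis and vertical below 0.06 rad), for 0.2 s.
2. the funnel stands in the bushing, its collar on the flange (z of funnel_mid in the frame of bore below 0.009 m and horizontal distance between funnel_mid and bore below 0.006 m and angle between funnel_mid's own z axis and vertical below 0.1 rad), for 0.2 s.
At the end, for the whole second after the job is handed in: The bushing is in the bore with its shoulder within 1.5 mm of the lid's face, centred to 2.5 mm and square to 0.06 rad; the funnel stands in it upright (0.1 rad), its collar within 3 mm of the flange and centred to 6 mm; the lid panel is sprung back to within 3 mm of rest, the jar stands upright (all of step 1 and all of step 2 and value of joint lid_panel below 0.003 m and angle between jar's own z axis and vertical below 0.1 rad); the robot touches nothing.
It fails at once if the lid panel is forced down more than 10 mm and cracks (value of joint lid_panel above 0.01 m).
It fails at once if the jar is knocked over or shoved more than 40 mm (angle between jar's own z axis and vertical above 0.4 rad or distance of jar from where it was at the start of the episode above 0.04 m).
It fails at once if another thing on the sill is shoved more than 30 mm (distance of any of spacer, rosemary_pot, measuring_cup, spoon, pruner, tin from where it was at the start of the episode above 0.03 m).
It also fails if it takes over 72 s, if anything falls off the work surface, if the arm or the gripper's body presses on something with over 40 N, if the wrist force passes 120 N, or if a joint passes its speed limit or range.

## Working session

There is one attempt and no reset: what is moved stays moved. The work goes in short steps, Python scripts to look and compute and a tool call to move; the robot and the scene stay as the last step left them, time stands still between calls to the robot, and variables do not carry over. Pictures are saved under pics/ and viewed, at most 10 in all, crops included, and the job is handed in when it is done.

Besides the shell and the picture viewer there is one more tool, called after "Request:" in YAML: its name, and indented under it one key for each argument. jog_arm: Moves the arm, as the interface text tells. Shift numbers are shares of 12 cm and turn numbers shares of pi/2 rad, none past 1 either way. Its arguments: {"type":"object","properties":{"increments":{"type":"array"},"force":{"type":"number"}},"required":["increments"]}

```bash
mkdir -p pics; ls; python3 - <<'E'
from plant import get_state, imaging
import cv2,numpy as np
s=get_state();print({k:np.round(v,3) for k,v in s.items()})
for n in("scene","top"):
    c=imaging.read_camera(n);np.savez(n+'.npz',**c);cv2.imwrite(f'pics/{n}0.png',c['frame']);print(n,c['camera_matrix'],np.round(c['extrinsics'],3))
E
```

```text
pics
{'time': np.float64(0.0), 'qpos': array([ 1.17 ,  0.287,  1.578, -0.   ,  1.279, -0.15 ]), 'dq': array([ 0.001, -0.   ,  0.   , -0.001,  0.   , -0.001]), 'joint_efforts': array([-1.0000e-03, -4.0598e+01, -2.9263e+01, -0.0000e+00,  6.0000e-03,
       -0.0000e+00]), 'eef_pos': array([0.167, 0.653, 0.255]), 'tcp_rot': array([ 0.125,  0.992, -0.001, -0.   ]), 'contact_force': array([-0.851, -0.26 ,  0.122]), 'wrist_torque': array([-0.034, -0.027,  0.042]), 'finger_force': np.float64(0.0), 'opening': np.float64(0.998)}
scene [[487.98024196   0.         318.25430411]
 [  0.         487.98024196 197.51913898]
 [  0.           0.           1.        ]] [[ 0.981 -0.14   0.136  0.786]
 [ 0.195  0.653 -0.732 -1.118]
 [ 0.014  0.744  0.668  1.114]
 [ 0.     0.     0.     1.   ]]
top [[455.63521171   0.         315.79823964]
 [  0.         455.63521171 198.23430367]
 [  0.           0.           1.        ]] [[ 0.011  0.981 -0.193  0.242]
 [-1.     0.014  0.013  0.004]
 [ 0.016  0.192  0.981  1.804]
 [ 0.     0.     0.     1.   ]]
```

View pics/scene0.png

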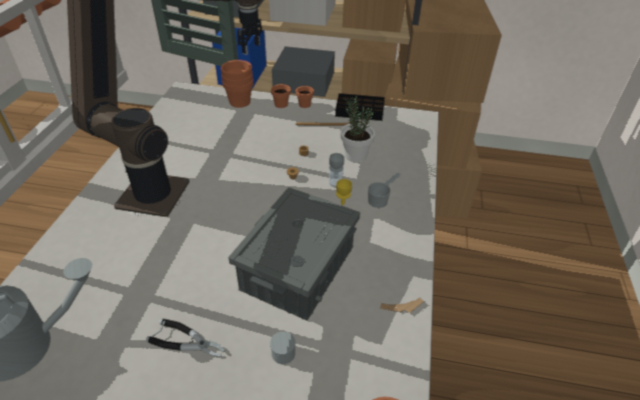

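View pics/top0.png

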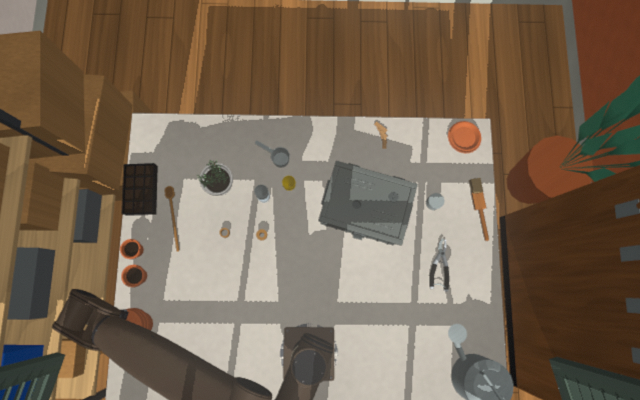

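The top view shows these candidates:
- **Bushing:** bronze rings at (224,231) and (262,231). One is the bushing, the other the spacer.
- **Funnel:** steel at (261,191), with a yellow look-alike at (289,183).
- **Bore:** dark spots on the lid at (356,204) and (393,197).

I'll check all of these in one close mosaic.

```bash
cat > h.py <<'E'
import numpy as np,cv2
def ray(c,u,v):
    K=c['camera_matrix'];E=c['extrinsics']
    d=E[:3,:3]@np.array([(u-K[0,2])/K[0,0],-(v-K[1,2])/K[1,1],-1.]);return E[:3,3],d
def onz(c,u,v,z):
    o,d=ray(c,u,v);return o+d*(z-o[2])/d[2]
def dep(c,u,v):
    o,d=ray(c,u,v);return o+d*c['depth'][int(v),int(u)]
E
python3 - <<'E'
import numpy as np,cv2
from h import *
s=np.load('scene.npz');t=np.load('top.npz')
def cr(c,x,y,w,h,k): return cv2.resize(c['frame'][y:y+h,x:x+w],(w*k,h*k),interpolation=cv2.INTER_CUBIC)
a=np.hstack([cr(s,280,135,80,60,5),cr(t,210,170,80,60+20,5)[:300]])
b=np.hstack([cr(s,230,195,133,100,3)[:300,:399],cr(t,315,150,133,100,3)[:300]])
m=np.zeros((600,800,3),np.uint8);m[:300,:a.shape[1]]=a;m[300:,:b.shape[1]]=b
cv2.imwrite('pics/mos.png',m)
for n,u,v,z in[('ringL',224,231,.026),('ringR',262,231,.026),('fun',261,189,.11),('yel',289,183,.11),('b1',356,204,.14),('b2',393,197,.14)]:
    print(n,onz(t,u,v,z).round(3),dep(t,u,v).round(3))
for n,u,v,z in[('r1',304,150,.026),('r2',293,172,.026),('fun',337,159,.11),('yel',344,185,.11),('b1',298,261,.14),('b2',322,237,.14)]:
    print(n,onz(s,u,v,z).round(3),dep(s,u,v).round(3))
E
```

```text
ringL [0.456 0.337 0.026] [ 0.46   0.344 -0.01 ]
ringR [0.458 0.189 0.026] [0.458 0.19  0.02 ]
fun [0.608 0.189 0.11 ] [0.614 0.193 0.081]
yel [0.632 0.084 0.11 ] [0.649 0.087 0.038]
b1 [ 0.549 -0.168  0.14 ] [ 0.574 -0.182  0.003]
b2 [ 0.578 -0.307  0.14 ] [ 0.576 -0.306  0.146]
r1 [0.46  0.323 0.026] [0.459 0.327 0.023]
r2 [0.45  0.187 0.026] [0.448 0.198 0.017]
fun [0.605 0.186 0.11 ] [0.601 0.213 0.089]
yel [0.65  0.057 0.11 ] [0.644 0.109 0.065]
b1 [ 0.584 -0.306  0.14 ] [ 0.585 -0.309  0.144]
b2 [ 0.629 -0.208  0.14 ] [ 0.629 -0.21   0.142]
```

View pics/mos.png

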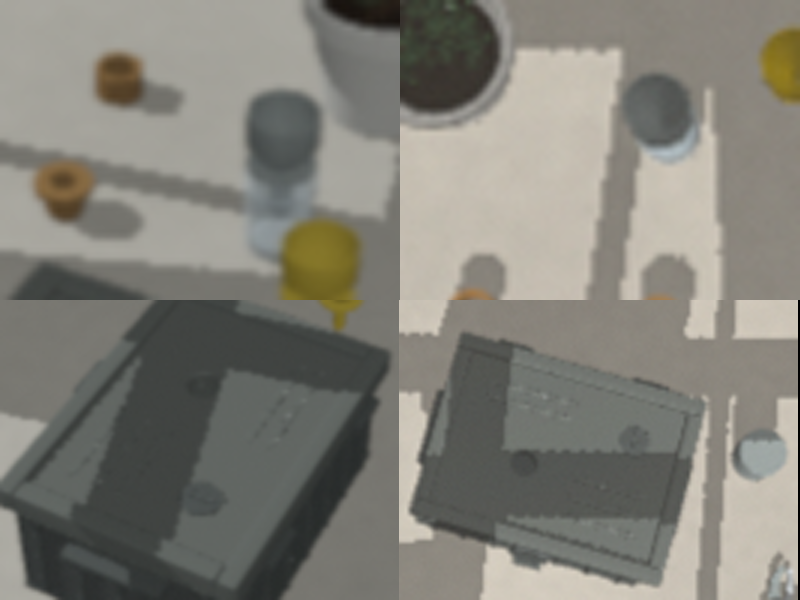

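The flanged bushing is in the scene view at (293,172), top (262,231). The plain ring at scene (304,150) is the spacer. The steel funnel in the clear jar is at scene (337,160). The yellow funnel at (344,187) is the look-alike, so I'll leave it. On the lid, the dark hole at top (356,204) reads through to the sill, so it is the bore. The light spot at (393,197) reads at lid height, so it isn't.

I'm moving toward the bushing.

Request:
jog_arm:
  increments:
    - {"dx": 0.6,"dy": -1,"gripper": 1}
    - {"dx": 0.6,"dy": -1}
    - {"dx": 0.6,"dy": -1}
  force: 60

```text
$.increments[0]: bad value
```

Request:
jog_arm:
  increments:
    - {"dx": 0.6,"dy": -1}
    - {"dx": 0.6,"dy": -1}
    - {"dx": 0.6,"dy": -1}

```text
$.increments[0]: bad value
```

Request:
jog_arm:
  increments:
    - {"dx": 0.6,"dy": -1}
    - {"dx": 0.6,"dy": -1}
    - {"dx": 0.6,"dy": -1}

```text
$.increments[0]: bad value
```

Request:
jog_arm:
  increments:
    - {"dx": 0.6,"dy": -0.85,"dz": -0.5}
    - {"dx": 0.6,"dy": -0.85,"dz": -0.5}
    - {"dx": 0.6,"dy": -0.85,"dz": -0.5}
    - {"dx": 0.6,"dy": -0.85,"dz": -0.5}
    - {"dx": 0.6,"dy": -0.85,"dz": -0.5}

```text
$.increments[0]: bad value
```

```bash
cat >> h.py <<'E'
from scipy.spatial.transform import Rotation as R
def wrist(path):
    from plant import get_state,imaging
    s=get_state();c=imaging.read_camera('wrist');T=np.eye(4)
    T[:3,:3]=R.from_quat(s['tcp_rot']).as_matrix();T[:3,3]=s['eef_pos']
    c['extrinsics']=T@c['mount'];cv2.imwrite(path,c['frame']);np.savez(path[:-4].replace('pics/','')+'.npz',**{k:v for k,v in c.items()},pos=s['eef_pos'])
    return s,c
def wray(c,u,v):
    K=c['camera_matrix'];a=(u-K[0,2])/K[0,0];b=(v-K[1,2])/K[1,1];r=np.hypot(a,b)+1e-12
    d=np.array([a/r*np.sin(r),-b/r*np.sin(r),-np.cos(r)]);return c['extrinsics'][:3,3],c['extrinsics'][:3,:3]@d
def wz(c,u,v,z):
    o,d=wray(c,u,v);return o+d*(z-o[2])/d[2]
def proj(c,p):
    q=np.linalg.inv(c['extrinsics'])@np.r_[p,1];a,b,w=q[0],-q[1],-q[2];r=np.hypot(a,b);th=np.arctan2(r,w);K=c['camera_matrix']
    return K[0,2]+K[0,0]*th*a/r,K[1,2]+K[1,1]*th*b/r
E
python3 - <<'E'
from h import *
from plant import ctrl
s,c=wrist('pics/w1.png')
print(ctrl.finger_overhang,s['eef_pos'],s['tcp_rot'],s['opening'],c['camera_matrix'],c['mount'].round(3))
print(proj(c,[.456,.189,.028]),proj(c,s['eef_pos']-[0,0,.1]))
E
```

```text
0.025 [0.16726018 0.65337889 0.2550726 ] [ 1.25057850e-01  9.92148875e-01 -1.02916310e-03 -2.92467013e-04] 1.0017157849535296 [[309.70691629   0.         322.72219456]
 [  0.         309.70691629 194.62076507]
 [  0.           0.           1.        ]] [[ 0.002  0.957  0.291  0.074]
 [ 1.    -0.002  0.001 -0.001]
 [ 0.001  0.291 -0.957 -0.118]
 [ 0.     0.     0.     1.   ]]
(np.float64(133.29441067352514), np.float64(369.2102893067921)) (np.float64(324.1355830499828), np.float64(205.18527203911393))
```

View pics/w1.png

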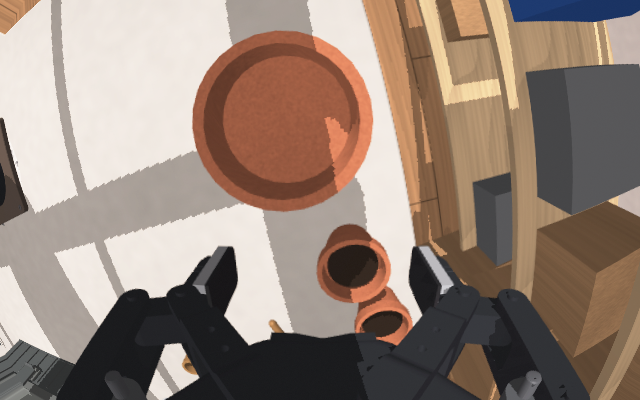

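The moves were refused, so each row probably needs every key. The wrist picture shows only terracotta pots at (282,120) and (353,265).

Request:
jog_arm:
  increments:
    - {"dx": 0.6,"dy": -1,"dz": 0,"ax": 0,"ay": 0,"az": 0,"gripper": 1}
    - {"dx": 0.6,"dy": -1,"dz": 0,"ax": 0,"ay": 0,"az": 0,"gripper": 1}
    - {"dx": 0.6,"dy": -1,"dz": 0,"ax": 0,"ay": 0,"az": 0,"gripper": 1}
  force: 60

```text
time: 0.45
eef_pos: [0.24, 0.5319, 0.2555]
tcp_rot: [0.125, 0.992, -0.001, -0.0]
contact_force: [0.5, -0.1, 0.4]
opening: 0.997
finger_force: 0.0
```

Request:
jog_arm:
  increments:
    - {"dx": 0.6,"dy": -1,"dz": 0,"ax": 0,"ay": 0,"az": 0,"gripper": 1}
    - {"dx": 0.6,"dy": -1,"dz": 0,"ax": 0,"ay": 0,"az": 0,"gripper": 1}
    - {"dx": 0.6,"dy": -1,"dz": 0,"ax": 0,"ay": 0,"az": 0,"gripper": 1}

```text
time: 0.75
eef_pos: [0.3122, 0.4116, 0.256]
tcp_rot: [0.125, 0.992, -0.0, 0.0]
contact_force: [1.0, -0.3, 0.0]
opening: 1.0
finger_force: 0.0
```

Request:
jog_arm:
  increments:
    - {"dx": 0.6,"dy": -1,"dz": 0,"ax": 0,"ay": 0,"az": 0,"gripper": 1}
    - {"dx": 0.6,"dy": -1,"dz": 0,"ax": 0,"ay": 0,"az": 0,"gripper": 1}
    - {"dx": 0.6,"dy": -1,"dz": 0,"ax": 0,"ay": 0,"az": 0,"gripper": 1}

```text
time: 1.05
eef_pos: [0.3841, 0.2916, 0.2561]
tcp_rot: [0.125, 0.992, -0.0, 0.0]
contact_force: [0.2, 0.9, -0.0]
opening: 0.998
finger_force: 0.0
```

Request:
jog_arm:
  increments:
    - {"dx": 0.6,"dy": -0.85,"dz": -0.5,"ax": 0,"ay": 0,"az": 0,"gripper": 1}
    - {"dx": 0.6,"dy": -0.85,"dz": -0.5,"ax": 0,"ay": 0,"az": 0,"gripper": 1}
    - {"dx": 0.6,"dy": -0.85,"dz": -0.5,"ax": 0,"ay": 0,"az": 0,"gripper": 1}
    - {"dx": 0.6,"dy": -0.85,"dz": -0.5,"ax": 0,"ay": 0,"az": 0,"gripper": 1}
    - {"dx": 0.6,"dy": -0.85,"dz": -0.5,"ax": 0,"ay": 0,"az": 0,"gripper": 1}

```text
time: 1.55
eef_pos: [0.4553, 0.1914, 0.1957]
tcp_rot: [0.126, 0.992, -0.0, -0.001]
contact_force: [0.4, 0.3, -0.0]
opening: 0.999
finger_force: 0.0
```

```bash
python3 - <<'E'
from h import *
s,c=wrist('pics/w2.png')
print(s['eef_pos'],s['tcp_rot'],s['opening'])
print(proj(c,[.456,.189,.028]))
E
```

```text
[0.4553062  0.19135773 0.19574369] [ 1.26112331e-01  9.92015564e-01 -5.37021693e-05 -8.93604691e-04] 0.9991487136513264
(np.float64(321.54727766452936), np.float64(183.7195317900779))
```

View pics/w2.png

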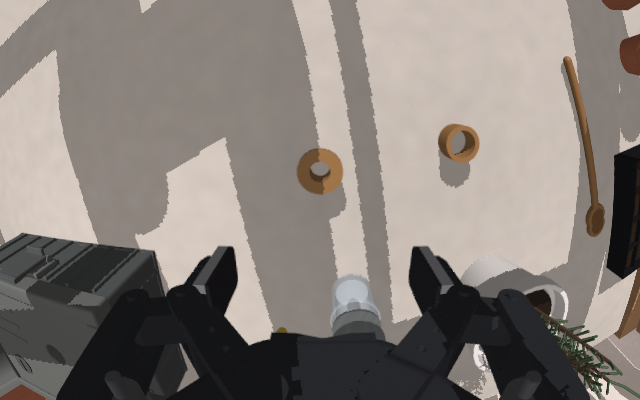

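The flange ring is centred near (320,171), with its hole, between the open fingers. The spacer is at (459,142), and the jar and funnel at (355,305). Next I'll measure the bushing precisely.

```bash
python3 - <<'E'
from h import *
c=dict(np.load('w2.npz'))
hsv=cv2.cvtColor(c['frame'],cv2.COLOR_BGR2HSV)
m=cv2.inRange(hsv,(8,110,40),(22,255,255));m[:,:280]=0;m[:,360:]=0;m[:130]=0;m[215:]=0
cs,_=cv2.findContours(m,cv2.RETR_EXTERNAL,cv2.CHAIN_APPROX_NONE);k=max(cs,key=cv2.contourArea)
P=np.array([wz(c,u,v,.028)[:2] for u,v in k[:,0]],np.float32)
print(cv2.boundingRect(k),cv2.fitEllipse(P),cv2.minEnclosingCircle(P))
E
```

```text
(298, 149, 44, 45) ((0.4436987042427063, 0.19019584357738495), (0.041572876274585724, 0.043048493564128876), 78.36556243896484) ((0.44382235407829285, 0.1902284473180771), 0.022050650790333748)
```

Request:
jog_arm:
  increments:
    - {"dx": -0.09,"dy": -0.01,"dz": -0.6,"ax": 0,"ay": 0,"az": 0,"gripper": 1}
    - {"dx": -0.09,"dy": -0.01,"dz": -0.6,"ax": 0,"ay": 0,"az": 0,"gripper": 1}
    - {"dx": -0.09,"dy": -0.01,"dz": -0.6,"ax": 0,"ay": 0,"az": 0,"gripper": 1}
    - {"dx": -0.09,"dy": -0.01,"dz": -0.6,"ax": 0,"ay": 0,"az": 0,"gripper": 1}

```text
time: 2.0
eef_pos: [0.4449, 0.1918, 0.1255]
tcp_rot: [0.124, 0.992, 0.0, 0.001]
contact_force: [1.3, 0.6, -0.1]
opening: 0.996
finger_force: 0.0
```

```bash
python3 - <<'E'
from h import *
s,c=wrist('pics/w3.png')
hsv=cv2.cvtColor(c['frame'],cv2.COLOR_BGR2HSV)
m=cv2.inRange(hsv,(8,110,40),(22,255,255));m[:,:250]=0;m[:,390:]=0;m[:100]=0;m[260:]=0
cs,_=cv2.findContours(m,cv2.RETR_EXTERNAL,cv2.CHAIN_APPROX_NONE);k=max(cs,key=cv2.contourArea)
P=np.array([wz(c,u,v,.028)[:2] for u,v in k[:,0]],np.float32)
print(s['eef_pos'],cv2.boundingRect(k),cv2.fitEllipse(P),cv2.minEnclosingCircle(P))
for n in('top','scene'):
    t=np.load(n+'.npz');h=cv2.cvtColor(t['frame'],cv2.COLOR_BGR2HSV);m=cv2.inRange(h,(8,110,40),(22,255,255))
    x,y=(262,231) if n=='top' else (293,172);z=np.zeros_like(m);z[y-14:y+14,x-14:x+14]=m[y-14:y+14,x-14:x+14]
    M=cv2.moments(z,True);u,v=M['m10']/M['m00'],M['m01']/M['m00'];print(n,M['m00'],u,v,onz(t,u,v,.02))
E
```

```text
[0.44490728 0.19179441 0.12547778] (293, 176, 58, 57) ((0.4435630440711975, 0.19037988781929016), (0.04241039976477623, 0.04386870935559273), 76.35296630859375) ((0.44346410036087036, 0.19024287164211273), 0.022319501265883446)
top 60.0 261.3 234.08333333333334 [0.44617689 0.19197893 0.02      ]
scene 76.0 292.39473684210526 172.0921052631579 [0.44660153 0.19323555 0.02      ]
```

Request:
jog_arm:
  increments:
    - {"dx": -0.01,"dy": -0.01,"dz": -0.4,"ax": 0,"ay": 0,"az": 0,"gripper": 1}
    - {"dx": -0.01,"dy": -0.01,"dz": -0.745,"ax": 0,"ay": 0,"az": 0,"gripper": 1}
    - {"dx": -0.01,"dy": -0.01,"dz": -0.745,"ax": 0,"ay": 0,"az": 0,"gripper": 1}
    - {"dx": -0.01,"dy": -0.01,"dz": -0.745,"ax": 0,"ay": 0,"az": 0,"gripper": 0.1}
    - {"dx": -0.01,"dy": -0.01,"dz": -0.745,"ax": 0,"ay": 0,"az": 0,"gripper": -0.3}
    - {"dx": -0.01,"dy": -0.01,"dz": -0.745,"ax": 0,"ay": 0,"az": 0,"gripper": -0.3}
    - {"dx": -0.01,"dy": -0.01,"dz": -0.745,"ax": 0,"ay": 0,"az": 0,"gripper": -0.3}
    - {"dx": -0.01,"dy": -0.01,"dz": -0.745,"ax": 0,"ay": 0,"az": 0,"gripper": -0.3}
    - {"dx": -0.01,"dy": -0.01,"dz": -0.745,"ax": 0,"ay": 0,"az": 0,"gripper": -0.3}

```text
time: 2.95
eef_pos: [0.446, 0.1899, 0.0385]
tcp_rot: [0.125, 0.992, 0.001, 0.003]
contact_force: [-1.6, -1.4, 8.2]
opening: 0.482
finger_force: 59.4
```

Request:
jog_arm:
  increments:
    - {"dx": 0,"dy": 0,"dz": 0,"ax": 0,"ay": 0,"az": 0,"gripper": -0.5}
    - {"dx": 0,"dy": 0,"dz": 0,"ax": 0,"ay": 0,"az": 0,"gripper": -0.5}
    - {"dx": 0,"dy": 0,"dz": 0,"ax": 0,"ay": 0,"az": 0,"gripper": -0.5}

```text
time: 3.25
eef_pos: [0.446, 0.1899, 0.0385]
tcp_rot: [0.125, 0.992, 0.001, 0.003]
contact_force: [-1.5, -2.2, 8.7]
opening: 0.476
finger_force: 59.4
```

Request:
jog_arm:
  increments:
    - {"dx": 0,"dy": 0,"dz": 0.1,"ax": 0,"ay": 0,"az": 0,"gripper": -0.5}
    - {"dx": 0,"dy": 0,"dz": 0.4,"ax": 0,"ay": 0,"az": 0,"gripper": -0.5}
    - {"dx": 0,"dy": 0,"dz": 0.8,"ax": 0,"ay": 0,"az": 0,"gripper": -0.5}
    - {"dx": 0,"dy": 0,"dz": 1,"ax": 0,"ay": 0,"az": 0,"gripper": -0.5}
    - {"dx": 0,"dy": 0,"dz": 1,"ax": 0,"ay": 0,"az": 0,"gripper": -0.5}
    - {"dx": 0,"dy": 0,"dz": 1,"ax": 0,"ay": 0,"az": 0,"gripper": -0.5}

```text
time: 3.85
eef_pos: [0.4436, 0.1895, 0.156]
tcp_rot: [0.125, 0.992, 0.0, 0.001]
contact_force: [-0.3, 0.1, -1.1]
opening: 0.478
finger_force: 60.9
```

```bash
python3 - <<'E'
from h import *
s,c=wrist('pics/w4.png')
cv2.imwrite('pics/w4c.png',cv2.resize(c['frame'][140:340,200:450],None,fx=3,fy=3))
E
```

```text
(no output)
```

View pics/w4c.png

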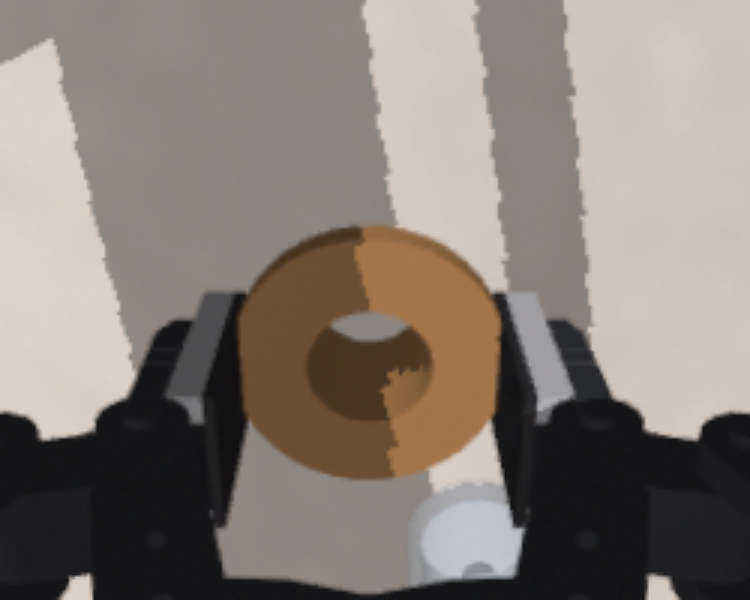

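The bushing is held by the flange at the fingertips and looks square. I'll get its pose in the hand from depth while travelling to the bore, which is roughly (0.55,-0.17).

```bash
cat > bush.py <<'E'
from h import *
def bush(c):
    hsv=cv2.cvtColor(c['frame'],cv2.COLOR_BGR2HSV)
    m=cv2.inRange(hsv,(8,110,30),(22,255,255));m[:,:270]=0;m[:,380:]=0;m[:200]=0;m[310:]=0
    v,u=np.nonzero(m);d=c['depth'][v,u];K=c['camera_matrix']
    M=c['mount'];P=[]
    for a,b,z in zip(u,v,d):
        x=(a-K[0,2])/K[0,0];y=(b-K[1,2])/K[1,1];r=np.hypot(x,y)+1e-9
        q=np.array([x/r*np.sin(r),-y/r*np.sin(r),-np.cos(r)]);q*=z/np.cos(r);P.append(M[:3,:3]@q+M[:3,3])
    P=np.array(P);z0=np.percentile(P[d>0,2],20);ok=(d>0)&(abs(P[:,2]-z0)<.003)
    Q=P[ok];n=np.linalg.svd(Q-Q.mean(0))[2][2];
    hull=cv2.convexHull(Q[:,:2].astype(np.float32));
    return z0,n*np.sign(n[2]),cv2.minEnclosingCircle(hull),Q[:,:2].min(0),Q[:,:2].max(0),len(Q),np.percentile(P[d>0,2],[1,50,99])
E
python3 - <<'E'
from bush import *
print(bush(dict(np.load('w4.npz'))))
t=np.load('top.npz')
f=cv2.cvtColor(t['frame'],cv2.COLOR_BGR2GRAY)[194:216,346:368];print(f[4:18,2:20])
E
```

```text
(np.float64(0.01001673477709924), array([ 0.00305494, -0.00238109,  0.9999925 ]), ((0.001871404005214572, -0.0004971608868800104), 0.02278379164636135), array([-0.02020804, -0.02156251]), array([0.02454262, 0.01978711]), 4719, array([0.00905631, 0.01060032, 0.03523342]))
[[ 85  94 110 116 118 117 115 117 116 116 116 117 117 116 117 117 117 117]
 [ 86 102 108 111 113 113 108 105 106 105 111 109 109 108 113 115 112 108]
 [ 84  87  85  89 101  95  85  75  72  71  81  86  84  88 104 107  95  87]
 [ 86  85  84  85  84  76  71  68  66  65  66  69  79  83  86  87  85  85]
 [ 86  85  86  85  80  74  72  74  73  75  68  65  74  84  85  87  84  85]
 [ 85  87  86  84  78  74  74  74  75  73  73  69  68  79  86  85  85  85]
 [ 85  86  85  86  78  74  75  75  74  75  74  71  68  79  85  83  85  86]
 [ 85  86  87  86  79  74  74  74  74  74  74  76  70  80  84  85  85  85]
 [ 85  85  85  84  83  78  76  76  72  75  76  74  76  83  85  87  86  85]
 [ 86  87  87  86  85  80  78  76  76  74  75  78  81  84  86  85  86  87]
 [ 86  85  86  87  85  86  83  78  78  78  80  83  85  86  86  85  86  86]
 [ 86  86  86  86  85  86  85  85  85  86  85  85  86  85  85  86  85  86]
 [ 84  85  86  85  85  86  86  86  85  85  87  87  87  85  86  88  86  86]
 [ 85  87  87  87  86  85  87  86  85  86  87  85  86  86  84  85  86  86]]
```

Request:
jog_arm:
  increments:
    - {"dx": 0.3,"dy": -0.3,"dz": 0.5,"ax": 0,"ay": 0,"az": 0,"gripper": -0.5}
    - {"dx": 0.3,"dy": -0.6,"dz": 0.8,"ax": 0,"ay": 0,"az": 0,"gripper": -0.5}
    - {"dx": 0.3,"dy": -1,"dz": 0.8,"ax": 0,"ay": 0,"az": 0,"gripper": -0.5}
    - {"dx": 0.3,"dy": -1,"dz": 0.8,"ax": 0,"ay": 0,"az": 0,"gripper": -0.5}

```text
time: 4.3
eef_pos: [0.48, 0.0667, 0.2516]
tcp_rot: [0.126, 0.992, -0.001, 0.0]
contact_force: [0.3, 0.2, -0.1]
opening: 0.477
finger_force: 61.1
```

Request:
jog_arm:
  increments:
    - {"dx": 0.3,"dy": -0.4,"dz": 0,"ax": 0,"ay": 0,"az": 0,"gripper": -0.5}
    - {"dx": 0.3,"dy": -0.8,"dz": 0,"ax": 0,"ay": 0,"az": 0,"gripper": -0.5}
    - {"dx": 0.3,"dy": -1,"dz": 0,"ax": 0,"ay": 0,"az": 0,"gripper": -0.5}
    - {"dx": 0.3,"dy": -1,"dz": 0,"ax": 0,"ay": 0,"az": 0,"gripper": -0.5}

```text
time: 4.7
eef_pos: [0.5147, -0.0536, 0.2483]
tcp_rot: [0.127, 0.992, -0.0, -0.002]
contact_force: [-0.8, 0.3, -1.3]
opening: 0.475
finger_force: 61.1
```

Request:
jog_arm:
  increments:
    - {"dx": 0.1,"dy": -0.4,"dz": 0,"ax": 0,"ay": 0,"az": 0,"gripper": -0.5}
    - {"dx": 0.1,"dy": -0.8,"dz": 0,"ax": 0,"ay": 0,"az": 0,"gripper": -0.5}
    - {"dx": 0.1,"dy": -0.8,"dz": 0,"ax": 0,"ay": 0,"az": 0,"gripper": -0.5}
    - {"dx": 0.1,"dy": -0.8,"dz": 0,"ax": 0,"ay": 0,"az": 0,"gripper": -0.5}

```text
time: 5.1
eef_pos: [0.5267, -0.1462, 0.2489]
tcp_rot: [0.126, 0.992, 0.001, -0.002]
contact_force: [0.6, -0.3, -1.8]
opening: 0.475
finger_force: 61.2
```

```bash
python3 - <<'E'
from h import *
s,c=wrist('pics/w5.png')
print(s['eef_pos'],s['tcp_rot'],s['contact_force'],proj(c,[.549,-.168,.14]))
E
```

```text
[ 0.5267062  -0.1462261   0.24893211] [ 0.1259262   0.99203739  0.00104034 -0.00182344] [ 0.57875138 -0.25153901 -1.84150574] (np.float64(304.15557552634334), np.float64(233.91226077633183))
```

View pics/w5.png

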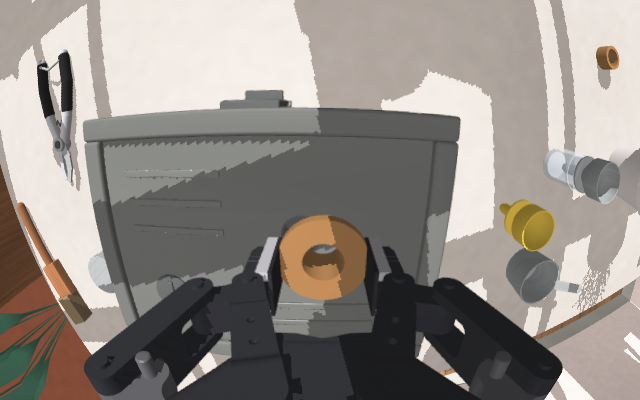

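The bushing flange at (322,257) hides the bore, which should be near (304,230). Shifting +x brings it into view.

Request:
jog_arm:
  increments:
    - {"dx": 0.5,"dy": -0.2,"dz": 0,"ax": 0,"ay": 0,"az": 0,"gripper": -0.5}
    - {"dx": 0.5,"dy": -0.2,"dz": 0,"ax": 0,"ay": 0,"az": 0,"gripper": -0.5}
    - {"dx": 0.5,"dy": -0.2,"dz": 0,"ax": 0,"ay": 0,"az": 0,"gripper": -0.5}
    - {"dx": 0.5,"dy": -0.2,"dz": 0,"ax": 0,"ay": 0,"az": 0,"gripper": -0.5}
    - {"dx": 0.5,"dy": -0.2,"dz": 0,"ax": 0,"ay": 0,"az": 0,"gripper": -0.5}

```text
time: 5.65
eef_pos: [0.5868, -0.1691, 0.2508]
tcp_rot: [0.124, 0.992, 0.0, -0.0]
contact_force: [0.2, 0.2, -1.1]
opening: 0.478
finger_force: 61.2
```

```bash
cat bush.py >/dev/null; python3 - <<'E'
from bush import *
s,c=wrist('pics/w6.png')
u,v=map(int,proj(c,[.549,-.168,.14]));print(s['eef_pos'],s['tcp_rot'],s['contact_force'],u,v)
w=c['frame'][v-40:v+40,u-50:u+50];cv2.imwrite('pics/w6c.png',cv2.resize(w,None,fx=6,fy=6,interpolation=cv2.INTER_CUBIC))
print(u-50,v-40);print(bush(c))
E
```

```text
[ 0.586814   -0.16906455  0.25077845] [ 1.24365120e-01  9.92236397e-01  2.15067864e-04 -4.49929511e-04] [ 0.21567052  0.24182641 -1.10224882] 312 153
262 113
(np.float64(0.01009939671462059), array([ 0.00278139, -0.00407682,  0.99998782]), ((0.0020653612446039915, -0.0005239155725575984), 0.02268502488732338), array([-0.02016407, -0.02127461]), array([0.02450284, 0.01976186]), 4755, array([0.00912871, 0.01065974, 0.03510439]))
```

View pics/w6c.png

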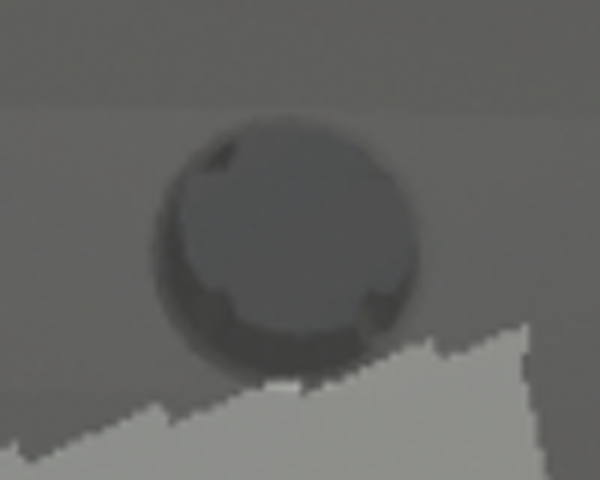

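The bore is clear, with its ribs visible, and its rim circle is centred near crop (287,250), so pixel (309.8,154.7). I'll compute the world centre and the offset to move.

```bash
python3 - <<'E'
from h import *
c=dict(np.load('w6.npz'))
P=np.array([wz(c,262+(a-2.5)/6,113+(b-2.5)/6,.14)[:2] for a,b in[(155,250),(418,245),(287,115),(285,384),(180,170),(395,165),(190,340),(385,335)]])
A=np.c_[2*P,np.ones(len(P))];x=np.linalg.lstsq(A,(P**2).sum(1),rcond=None)[0];ctr=x[:2]
print(ctr,np.sqrt(x[2]+ctr@ctr),np.linalg.norm(P-ctr,axis=1).round(4))
R0=R.from_quat([.125,.992,0,0]).as_matrix();off=R0@[.0021,-.0007,.01];print(off,'TCP target',ctr-off[:2])
# depth check of lid near the bore
K=c['camera_matrix'];u,v=312,185
for u,v in[(280,150),(340,150),(310,125)]:
    o,d=wray(c,u,v);r=np.hypot((u-K[0,2])/K[0,0],(v-K[1,2])/K[1,1]);print((o+d*c['depth'][v,u]/np.cos(r)).round(4))
E
```

```text
[ 0.5487429  -0.17058369] 0.01675005758122293 [0.0165 0.0164 0.0169 0.0172 0.0166 0.0172 0.0168 0.0164]
[-0.00220801 -0.00015716 -0.01      ] TCP target [ 0.55095091 -0.17042653]
[ 0.54   -0.191   0.1405]
[ 0.5511 -0.1476  0.141 ]
[ 0.5276 -0.1646  0.1406]
```

Request:
jog_arm:
  increments:
    - {"dx": -0.3,"dy": -0.01,"dz": 0,"ax": 0,"ay": 0,"az": 0,"gripper": -0.5}
    - {"dx": -0.3,"dy": -0.01,"dz": -0.3,"ax": 0,"ay": 0,"az": 0,"gripper": -0.5}
    - {"dx": -0.3,"dy": -0.01,"dz": -0.53,"ax": 0,"ay": 0,"az": 0,"gripper": -0.5}
    - {"dx": -0.3,"dy": -0.01,"dz": -0.53,"ax": 0,"ay": 0,"az": 0,"gripper": -0.5}
    - {"dx": -0.3,"dy": -0.01,"dz": -0.53,"ax": 0,"ay": 0,"az": 0,"gripper": -0.5}
    - {"dx": -0.3,"dy": -0.01,"dz": -0.53,"ax": 0,"ay": 0,"az": 0,"gripper": -0.5}

```text
time: 6.3
eef_pos: [0.5525, -0.1721, 0.1897]
tcp_rot: [0.125, 0.992, -0.001, 0.002]
contact_force: [-0.4, -0.1, -0.1]
opening: 0.475
finger_force: 61.2
```

```bash
python3 - <<'E'
from plant import get_state
import numpy as np
s=get_state();print(s['eef_pos'].round(4),s['tcp_rot'].round(4),s['contact_force'].round(2))
E
```

```text
[ 0.5525 -0.1721  0.1897] [ 1.250e-01  9.922e-01 -6.000e-04  1.700e-03] [-0.37 -0.11 -0.14]
```

Request:
jog_arm:
  increments:
    - {"dx": 0,"dy": 0,"dz": 0,"ax": 0,"ay": 0,"az": 0,"gripper": -0.5}
    - {"dx": 0,"dy": 0,"dz": 0,"ax": 0,"ay": 0,"az": 0,"gripper": -0.5}

```text
time: 6.5
eef_pos: [0.5523, -0.172, 0.1889]
tcp_rot: [0.125, 0.992, -0.0, 0.001]
contact_force: [0.3, -0.3, -0.1]
opening: 0.479
finger_force: 61.2
```

Request:
jog_arm:
  increments:
    - {"dx": 0,"dy": 0,"dz": 0,"ax": 0,"ay": 0,"az": 0,"gripper": -0.5}
    - {"dx": 0,"dy": 0,"dz": 0,"ax": 0,"ay": 0,"az": 0,"gripper": -0.5}

```text
time: 6.7
eef_pos: [0.5516, -0.1718, 0.1877]
tcp_rot: [0.125, 0.992, -0.0, 0.0]
contact_force: [0.4, -0.3, -0.5]
opening: 0.474
finger_force: 61.2
```

Request:
jog_arm:
  increments:
    - {"dx": 0,"dy": 0.008,"dz": 0,"ax": 0,"ay": 0,"az": 0,"gripper": -0.5}
    - {"dx": 0,"dy": 0.008,"dz": 0,"ax": 0,"ay": 0,"az": 0,"gripper": -0.5}
    - {"dx": 0,"dy": 0.008,"dz": 0,"ax": 0,"ay": 0,"az": 0,"gripper": -0.5}
    - {"dx": 0,"dy": 0.008,"dz": 0,"ax": 0,"ay": 0,"az": 0,"gripper": -0.5}

```text
time: 7.1
eef_pos: [0.5515, -0.1708, 0.1873]
tcp_rot: [0.125, 0.992, 0.0, -0.0]
contact_force: [-0.1, -0.1, -0.8]
opening: 0.478
finger_force: 61.2
```

Request:
jog_arm:
  increments:
    - {"dx": 0,"dy": 0,"dz": 0,"ax": 0,"ay": 0,"az": 0,"gripper": -0.5}
    - {"dx": 0,"dy": 0,"dz": 0,"ax": 0,"ay": 0,"az": 0,"gripper": -0.5}

```text
time: 7.3
eef_pos: [0.5515, -0.1707, 0.1873]
tcp_rot: [0.125, 0.992, 0.0, -0.0]
contact_force: [-0.6, 0.5, -0.7]
opening: 0.477
finger_force: 61.2
```

Request:
jog_arm:
  increments:
    - {"dx": -0.004,"dy": 0.002,"dz": -0.03,"ax": 0,"ay": 0,"az": 0,"gripper": -0.5}
    - {"dx": -0.004,"dy": 0.002,"dz": -0.06,"ax": 0,"ay": 0,"az": 0,"gripper": -0.5}
    - {"dx": -0.004,"dy": 0.002,"dz": -0.09,"ax": 0,"ay": 0,"az": 0,"gripper": -0.5}
    - {"dx": -0.004,"dy": 0.002,"dz": -0.12,"ax": 0,"ay": 0,"az": 0,"gripper": -0.5}
    - {"dx": -0.004,"dy": 0.002,"dz": -0.12,"ax": 0,"ay": 0,"az": 0,"gripper": -0.5}
    - {"dx": -0.004,"dy": 0.002,"dz": -0.12,"ax": 0,"ay": 0,"az": 0,"gripper": -0.5}
    - {"dx": -0.004,"dy": 0.002,"dz": -0.12,"ax": 0,"ay": 0,"az": 0,"gripper": -0.5}

```text
time: 8.0
eef_pos: [0.5511, -0.1706, 0.1731]
tcp_rot: [0.125, 0.992, -0.0, 0.0]
contact_force: [0.3, 0.4, -0.3]
opening: 0.476
finger_force: 61.2
```

Request:
jog_arm:
  increments:
    - {"dx": 0,"dy": 0,"dz": -0.02,"ax": 0,"ay": 0,"az": 0,"gripper": -0.5}
    - {"dx": 0,"dy": 0,"dz": -0.04,"ax": 0,"ay": 0,"az": 0,"gripper": -0.5}
    - {"dx": 0,"dy": 0,"dz": -0.05,"ax": 0,"ay": 0,"az": 0,"gripper": -0.5}
    - {"dx": 0,"dy": 0,"dz": -0.05,"ax": 0,"ay": 0,"az": 0,"gripper": -0.5}
    - {"dx": 0,"dy": 0,"dz": -0.05,"ax": 0,"ay": 0,"az": 0,"gripper": -0.5}
    - {"dx": 0,"dy": 0,"dz": -0.05,"ax": 0,"ay": 0,"az": 0,"gripper": -0.5}

```text
time: 8.6
eef_pos: [0.5512, -0.1703, 0.1669]
tcp_rot: [0.125, 0.992, 0.0, 0.0]
contact_force: [1.2, 1.4, 0.9]
opening: 0.472
finger_force: 61.2
```

Request:
jog_arm:
  increments:
    - {"dx": 0,"dy": 0,"dz": -0.01,"ax": 0,"ay": 0,"az": 0,"gripper": -0.5}
    - {"dx": 0,"dy": 0,"dz": -0.02,"ax": 0,"ay": 0,"az": 0,"gripper": -0.5}
    - {"dx": 0,"dy": 0,"dz": -0.02,"ax": 0,"ay": 0,"az": 0,"gripper": -0.5}
    - {"dx": 0,"dy": 0,"dz": -0.02,"ax": 0,"ay": 0,"az": 0,"gripper": -0.5}

```text
time: 9.0
eef_pos: [0.5513, -0.1705, 0.1649]
tcp_rot: [0.125, 0.992, 0.0, 0.0]
contact_force: [1.1, 1.8, 2.6]
opening: 0.478
finger_force: 61.5
```

Request:
jog_arm:
  increments:
    - {"dx": 0.003,"dy": 0.004,"dz": -0.01,"ax": 0,"ay": 0,"az": 0,"gripper": -0.5}
    - {"dx": 0.003,"dy": 0.004,"dz": -0.02,"ax": 0,"ay": 0,"az": 0,"gripper": -0.5}
    - {"dx": 0.003,"dy": 0.004,"dz": -0.02,"ax": 0,"ay": 0,"az": 0,"gripper": -0.5}
    - {"dx": 0.003,"dy": 0.004,"dz": -0.02,"ax": 0,"ay": 0,"az": 0,"gripper": -0.5}

```text
time: 9.4
eef_pos: [0.5515, -0.1703, 0.1624]
tcp_rot: [0.125, 0.992, -0.0, 0.0]
contact_force: [0.4, 0.5, 4.5]
opening: 0.48
finger_force: 61.6
```

```bash
python3 - <<'E'
from bush import *
s,c=wrist('pics/w7.png');print(s['eef_pos'],s['contact_force'],bush(c))
cv2.imwrite('pics/w7c.png',cv2.resize(c['frame'][180:340,220:430],None,fx=3,fy=3))
E
```

```text
[ 0.55151981 -0.1702656   0.16244444] [0.44317599 0.52580817 4.51627917] (np.float64(0.009995990633963387), array([ 0.00201662, -0.00358783,  0.99999153]), ((0.0018961001187562943, -0.0005283716018311679), 0.022757036611437798), array([-0.02066986, -0.02121944]), array([0.02445342, 0.01991419]), 4771, array([0.00903393, 0.01059878, 0.03586533]))
```

View pics/w7c.png

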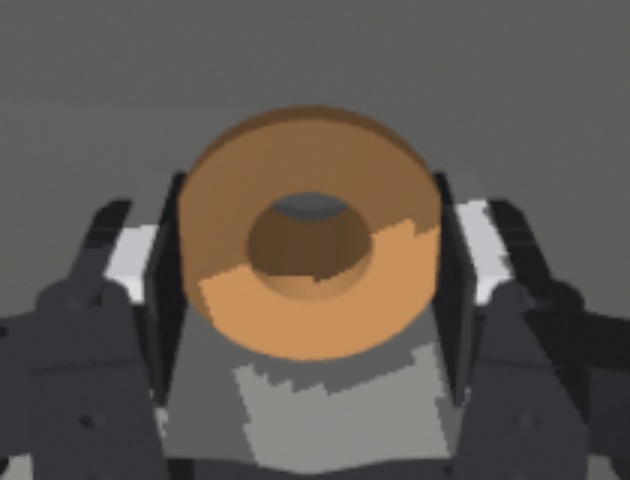

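The bushing is square, has not slipped and is gripped by the ribs. I'll release it, lift, narrow the fingers so they straddle the hole, and push on the flange top.

Request:
jog_arm:
  increments:
    - {"dx": 0,"dy": 0,"dz": 0,"ax": 0,"ay": 0,"az": 0,"gripper": 0.5}
    - {"dx": 0,"dy": 0,"dz": 0,"ax": 0,"ay": 0,"az": 0,"gripper": 0.5}
    - {"dx": 0,"dy": 0,"dz": 0,"ax": 0,"ay": 0,"az": 0,"gripper": 0.5}
    - {"dx": 0,"dy": 0,"dz": 0,"ax": 0,"ay": 0,"az": 0,"gripper": 0.5}
    - {"dx": 0,"dy": 0,"dz": 0.15,"ax": 0,"ay": 0,"az": 0,"gripper": 0.5}
    - {"dx": -0.018,"dy": 0,"dz": 0.35,"ax": 0,"ay": 0,"az": 0,"gripper": 0.5}
    - {"dx": -0.018,"dy": 0,"dz": 0.35,"ax": 0,"ay": 0,"az": 0,"gripper": 0.5}

```text
time: 10.15
eef_pos: [0.5508, -0.171, 0.2077]
tcp_rot: [0.125, 0.992, -0.001, 0.003]
contact_force: [0.5, -0.8, 0.4]
opening: 0.751
finger_force: 0.0
```

Request:
jog_arm:
  increments:
    - {"dx": 0,"dy": 0,"dz": 0,"ax": 0,"ay": 0,"az": 0,"gripper": -0.44}
    - {"dx": 0,"dy": 0,"dz": 0,"ax": 0,"ay": 0,"az": 0,"gripper": -0.44}
    - {"dx": 0,"dy": 0,"dz": 0,"ax": 0,"ay": 0,"az": 0,"gripper": -0.44}
    - {"dx": 0,"dy": 0,"dz": 0,"ax": 0,"ay": 0,"az": 0,"gripper": -0.44}
    - {"dx": 0,"dy": 0,"dz": 0,"ax": 0,"ay": 0,"az": 0,"gripper": -0.44}
    - {"dx": 0,"dy": 0,"dz": 0,"ax": 0,"ay": 0,"az": 0,"gripper": -0.44}

```text
time: 10.75
eef_pos: [0.5491, -0.17, 0.2038]
tcp_rot: [0.125, 0.992, 0.0, -0.0]
contact_force: [-1.3, 0.7, 0.1]
opening: 0.279
finger_force: 0.0
```

```bash
python3 - <<'E'
from h import *
s,c=wrist('pics/w8.png');print(s['eef_pos'],s['contact_force'],s['opening'])
cv2.imwrite('pics/w8c.png',cv2.resize(c['frame'][160:320,220:430],None,fx=3,fy=3))
E
```

```text
[ 0.5491205  -0.17001199  0.20378814] [-1.29497366  0.6989773   0.14211524] 0.27850844219978577
```

View pics/w8c.png

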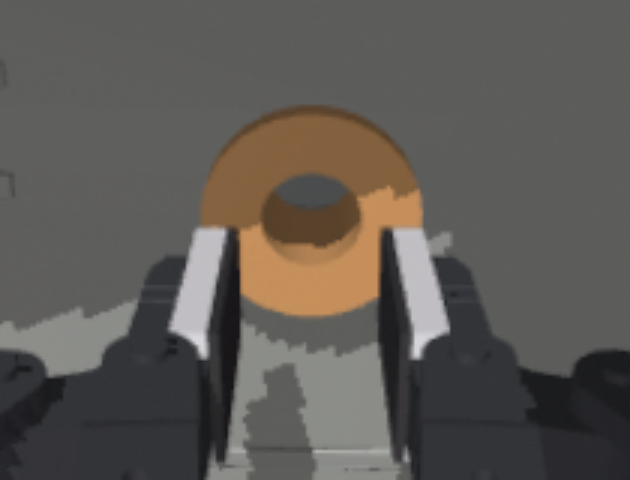

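The fingers straddle the hole symmetrically over the flange, and the bushing stands square in the bore. I'm lowering to contact.

Request:
jog_arm:
  increments:
    - {"dx": 0,"dy": 0,"dz": -0.1,"ax": 0,"ay": 0,"az": 0,"gripper": -0.44}
    - {"dx": 0,"dy": 0,"dz": -0.15,"ax": 0,"ay": 0,"az": 0,"gripper": -0.44}
    - {"dx": 0,"dy": 0,"dz": -0.18,"ax": 0,"ay": 0,"az": 0,"gripper": -0.44}
    - {"dx": 0,"dy": 0,"dz": -0.18,"ax": 0,"ay": 0,"az": 0,"gripper": -0.44}
    - {"dx": 0,"dy": 0,"dz": -0.18,"ax": 0,"ay": 0,"az": 0,"gripper": -0.44}
    - {"dx": 0,"dy": 0,"dz": -0.18,"ax": 0,"ay": 0,"az": 0,"gripper": -0.44}

```text
time: 11.4
eef_pos: [0.5494, -0.1701, 0.1829]
tcp_rot: [0.125, 0.992, -0.0, 0.0]
contact_force: [-0.5, 0.7, -0.0]
opening: 0.285
finger_force: 0.0
```

Request:
jog_arm:
  increments:
    - {"dx": 0,"dy": 0,"dz": -0.01,"ax": 0,"ay": 0,"az": 0,"gripper": -0.44}
    - {"dx": 0,"dy": 0,"dz": -0.02,"ax": 0,"ay": 0,"az": 0,"gripper": -0.44}
    - {"dx": 0,"dy": 0,"dz": -0.03,"ax": 0,"ay": 0,"az": 0,"gripper": -0.44}
    - {"dx": 0,"dy": 0,"dz": -0.03,"ax": 0,"ay": 0,"az": 0,"gripper": -0.44}
    - {"dx": 0,"dy": 0,"dz": -0.03,"ax": 0,"ay": 0,"az": 0,"gripper": -0.44}

```text
time: 11.9
eef_pos: [0.5492, -0.17, 0.1788]
tcp_rot: [0.125, 0.992, 0.0, -0.0]
contact_force: [0.6, 0.0, -0.4]
opening: 0.278
finger_force: 0.0
```

Request:
jog_arm:
  increments:
    - {"dx": 0,"dy": 0,"dz": -0.01,"ax": 0,"ay": 0,"az": 0,"gripper": -0.44}
    - {"dx": 0,"dy": 0,"dz": -0.02,"ax": 0,"ay": 0,"az": 0,"gripper": -0.44}
    - {"dx": 0,"dy": 0,"dz": -0.02,"ax": 0,"ay": 0,"az": 0,"gripper": -0.44}
    - {"dx": 0,"dy": 0,"dz": -0.02,"ax": 0,"ay": 0,"az": 0,"gripper": -0.44}

```text
time: 12.3
eef_pos: [0.5494, -0.1701, 0.1771]
tcp_rot: [0.125, 0.992, -0.0, 0.0]
contact_force: [-0.2, 0.6, 4.3]
opening: 0.284
finger_force: 1.8
```

Request:
jog_arm:
  increments:
    - {"dx": 0,"dy": 0,"dz": -0.01,"ax": 0,"ay": 0,"az": 0,"gripper": -0.44}
    - {"dx": 0,"dy": 0,"dz": -0.02,"ax": 0,"ay": 0,"az": 0,"gripper": -0.44}
    - {"dx": 0,"dy": 0,"dz": -0.02,"ax": 0,"ay": 0,"az": 0,"gripper": -0.44}
    - {"dx": 0,"dy": 0,"dz": -0.02,"ax": 0,"ay": 0,"az": 0,"gripper": -0.44}

```text
time: 12.7
eef_pos: [0.5496, -0.1701, 0.1749]
tcp_rot: [0.125, 0.992, -0.0, 0.001]
contact_force: [-1.1, 0.3, 4.4]
opening: 0.275
finger_force: 2.8
```

Request:
jog_arm:
  increments:
    - {"dx": 0,"dy": 0,"dz": -0.01,"ax": 0,"ay": 0,"az": 0,"gripper": -0.44}
    - {"dx": 0,"dy": 0,"dz": -0.02,"ax": 0,"ay": 0,"az": 0,"gripper": -0.44}
    - {"dx": 0,"dy": 0,"dz": -0.03,"ax": 0,"ay": 0,"az": 0,"gripper": -0.44}
    - {"dx": 0,"dy": 0,"dz": -0.03,"ax": 0,"ay": 0,"az": 0,"gripper": -0.44}
    - {"dx": 0,"dy": 0,"dz": -0.03,"ax": 0,"ay": 0,"az": 0,"gripper": -0.44}

```text
time: 13.2
eef_pos: [0.5498, -0.1702, 0.172]
tcp_rot: [0.125, 0.992, -0.0, 0.001]
contact_force: [-2.7, 1.4, 7.8]
opening: 0.285
finger_force: 4.0
```

Request:
jog_arm:
  increments:
    - {"dx": 0,"dy": 0,"dz": -0.01,"ax": 0,"ay": 0,"az": 0,"gripper": -0.44}
    - {"dx": 0,"dy": 0,"dz": -0.02,"ax": 0,"ay": 0,"az": 0,"gripper": -0.44}
    - {"dx": 0,"dy": 0,"dz": -0.02,"ax": 0,"ay": 0,"az": 0,"gripper": -0.44}
    - {"dx": 0,"dy": 0,"dz": -0.02,"ax": 0,"ay": 0,"az": 0,"gripper": -0.44}

```text
time: 13.6
eef_pos: [0.55, -0.1703, 0.1702]
tcp_rot: [0.125, 0.992, -0.0, 0.001]
contact_force: [-2.6, 1.9, 9.2]
opening: 0.277
finger_force: 4.9
```

Request:
jog_arm:
  increments:
    - {"dx": -0.006,"dy": 0.002,"dz": -0.01,"ax": 0,"ay": 0,"az": 0,"gripper": -0.44}
    - {"dx": -0.006,"dy": 0.002,"dz": -0.02,"ax": 0,"ay": 0,"az": 0,"gripper": -0.44}
    - {"dx": -0.006,"dy": 0.002,"dz": -0.02,"ax": 0,"ay": 0,"az": 0,"gripper": -0.44}
    - {"dx": -0.006,"dy": 0.002,"dz": -0.02,"ax": 0,"ay": 0,"az": 0,"gripper": -0.44}

```text
time: 14.0
eef_pos: [0.5498, -0.1702, 0.1685]
tcp_rot: [0.125, 0.992, -0.0, 0.002]
contact_force: [-2.3, 1.2, 11.2]
opening: 0.277
finger_force: 5.6
```

Request:
jog_arm:
  increments:
    - {"dx": 0,"dy": 0,"dz": -0.01,"ax": 0,"ay": 0,"az": 0,"gripper": -0.44}
    - {"dx": 0,"dy": 0,"dz": -0.015,"ax": 0,"ay": 0,"az": 0,"gripper": -0.44}
    - {"dx": 0,"dy": 0,"dz": -0.015,"ax": 0,"ay": 0,"az": 0,"gripper": -0.44}
    - {"dx": 0,"dy": 0,"dz": -0.015,"ax": 0,"ay": 0,"az": 0,"gripper": -0.44}

```text
time: 14.4
eef_pos: [0.5498, -0.1702, 0.1665]
tcp_rot: [0.125, 0.992, -0.0, 0.002]
contact_force: [-1.5, 1.3, 10.5]
opening: 0.28
finger_force: 5.2
```

Request:
jog_arm:
  increments:
    - {"dx": 0,"dy": 0,"dz": -0.005,"ax": 0,"ay": 0,"az": 0,"gripper": -0.44}
    - {"dx": 0,"dy": 0,"dz": -0.01,"ax": 0,"ay": 0,"az": 0,"gripper": -0.44}
    - {"dx": 0,"dy": 0,"dz": -0.01,"ax": 0,"ay": 0,"az": 0,"gripper": -0.44}
    - {"dx": 0,"dy": 0,"dz": -0.01,"ax": 0,"ay": 0,"az": 0,"gripper": -0.44}

```text
time: 14.8
eef_pos: [0.5499, -0.1703, 0.1657]
tcp_rot: [0.125, 0.992, -0.0, 0.002]
contact_force: [-2.0, 1.7, 12.5]
opening: 0.279
finger_force: 6.0
```

Request:
jog_arm:
  increments:
    - {"dx": 0,"dy": 0,"dz": -0.005,"ax": 0,"ay": 0,"az": 0,"gripper": -0.44}
    - {"dx": 0,"dy": 0,"dz": -0.01,"ax": 0,"ay": 0,"az": 0,"gripper": -0.44}
    - {"dx": 0,"dy": 0,"dz": -0.01,"ax": 0,"ay": 0,"az": 0,"gripper": -0.44}
    - {"dx": 0,"dy": 0,"dz": -0.01,"ax": 0,"ay": 0,"az": 0,"gripper": -0.44}

```text
time: 15.2
eef_pos: [0.5499, -0.1702, 0.1649]
tcp_rot: [0.125, 0.992, -0.0, 0.002]
contact_force: [-2.1, 2.6, 14.1]
opening: 0.276
finger_force: 6.9
```

Request:
jog_arm:
  increments:
    - {"dx": 0,"dy": 0,"dz": -0.005,"ax": 0,"ay": 0,"az": 0,"gripper": -0.44}
    - {"dx": 0,"dy": 0,"dz": -0.01,"ax": 0,"ay": 0,"az": 0,"gripper": -0.44}
    - {"dx": 0,"dy": 0,"dz": -0.01,"ax": 0,"ay": 0,"az": 0,"gripper": -0.44}
    - {"dx": 0,"dy": 0,"dz": -0.01,"ax": 0,"ay": 0,"az": 0,"gripper": -0.44}

```text
time: 15.6
eef_pos: [0.5499, -0.1703, 0.1642]
tcp_rot: [0.125, 0.992, -0.0, 0.002]
contact_force: [-4.6, 1.8, 15.2]
opening: 0.277
finger_force: 7.7
```

Request:
jog_arm:
  increments:
    - {"dx": 0,"dy": 0,"dz": -0.003,"ax": 0,"ay": 0,"az": 0,"gripper": -0.44}
    - {"dx": 0,"dy": 0,"dz": -0.006,"ax": 0,"ay": 0,"az": 0,"gripper": -0.44}
    - {"dx": 0,"dy": 0,"dz": -0.006,"ax": 0,"ay": 0,"az": 0,"gripper": -0.44}
    - {"dx": 0,"dy": 0,"dz": -0.006,"ax": 0,"ay": 0,"az": 0,"gripper": -0.44}

```text
time: 16.0
eef_pos: [0.5499, -0.1703, 0.1637]
tcp_rot: [0.125, 0.992, -0.0, 0.002]
contact_force: [-4.7, 3.5, 15.5]
opening: 0.278
finger_force: 8.2
```

Request:
jog_arm:
  increments:
    - {"dx": -0.004,"dy": 0.003,"dz": -0.004,"ax": 0,"ay": 0,"az": 0,"gripper": -0.44}
    - {"dx": -0.004,"dy": 0.003,"dz": -0.008,"ax": 0,"ay": 0,"az": 0,"gripper": -0.44}
    - {"dx": -0.004,"dy": 0.003,"dz": -0.008,"ax": 0,"ay": 0,"az": 0,"gripper": -0.44}
    - {"dx": -0.004,"dy": 0.003,"dz": -0.008,"ax": 0,"ay": 0,"az": 0,"gripper": -0.44}

```text
time: 16.4
eef_pos: [0.5498, -0.1702, 0.1632]
tcp_rot: [0.125, 0.992, -0.001, 0.002]
contact_force: [-3.5, 3.1, 18.3]
opening: 0.278
finger_force: 8.6
```

Request:
jog_arm:
  increments:
    - {"dx": 0,"dy": 0,"dz": -0.003,"ax": 0,"ay": 0,"az": 0,"gripper": -0.44}
    - {"dx": 0,"dy": 0,"dz": -0.006,"ax": 0,"ay": 0,"az": 0,"gripper": -0.44}
    - {"dx": 0,"dy": 0,"dz": -0.006,"ax": 0,"ay": 0,"az": 0,"gripper": -0.44}
    - {"dx": 0,"dy": 0,"dz": -0.006,"ax": 0,"ay": 0,"az": 0,"gripper": -0.44}

```text
time: 16.8
eef_pos: [0.5498, -0.1702, 0.1628]
tcp_rot: [0.125, 0.992, -0.001, 0.002]
contact_force: [-4.5, 2.7, 17.7]
opening: 0.278
finger_force: 9.1
```

Force is 18 N, rising at the lid's own stiffness, so the bushing is probably home. I'll back off and check the flange height over the lid by depth.

Request:
jog_arm:
  increments:
    - {"dx": 0,"dy": 0,"dz": 0.05,"ax": 0,"ay": 0,"az": 0,"gripper": -0.44}
    - {"dx": 0,"dy": 0,"dz": 0.15,"ax": 0,"ay": 0,"az": 0,"gripper": -0.44}
    - {"dx": 0.3,"dy": 0,"dz": 0.7,"ax": 0,"ay": 0,"az": 0,"gripper": -0.44}
    - {"dx": 0.5,"dy": 0,"dz": 0.7,"ax": 0,"ay": 0,"az": 0,"gripper": -0.44}
    - {"dx": 0.5,"dy": 0,"dz": 0.7,"ax": 0,"ay": 0,"az": 0,"gripper": -0.44}
    - {"dx": 0.5,"dy": 0,"dz": 0.7,"ax": 0,"ay": 0,"az": 0,"gripper": -0.44}
    - {"dx": 0.5,"dy": 0,"dz": 0.7,"ax": 0,"ay": 0,"az": 0,"gripper": -0.44}

```text
time: 17.5
eef_pos: [0.6063, -0.1689, 0.2392]
tcp_rot: [0.125, 0.992, 0.001, -0.002]
contact_force: [-0.8, 0.4, -0.2]
opening: 0.281
finger_force: 0.0
```

```bash
cat > seat.py <<'E'
from h import *
def cloud(c):
    v,u=np.mgrid[:400,:640];K=c['camera_matrix'];x=(u-K[0,2])/K[0,0];y=(v-K[1,2])/K[1,1];r=np.hypot(x,y)+1e-9
    d=np.stack([x/r*np.sin(r),-y/r*np.sin(r),-np.cos(r)],-1)*(c['depth']/np.cos(r))[...,None]
    return d@c['extrinsics'][:3,:3].T+c['extrinsics'][:3,3]
if __name__=='__main__':
    s,c=wrist('pics/w9.png');W=cloud(c);b=np.array([.5488,-.1705])
    m=cv2.inRange(cv2.cvtColor(c['frame'],cv2.COLOR_BGR2HSV),(8,110,30),(22,255,255))>0
    d=np.linalg.norm(W[...,:2]-b,axis=-1);ok=c['depth']>0
    q=W[ok&m&(d<.03)];zt=np.percentile(q[:,2],60);T=q[abs(q[:,2]-zt)<.0025]
    L=W[ok&~m&(d>.03)&(d<.06)&(abs(W[...,2]-.14)<.004)]
    fit=lambda P:np.linalg.lstsq(np.c_[P[:,:2]-b,np.ones(len(P))],P[:,2],rcond=None)[0]
    print(s['eef_pos'],'flange',fit(T),len(T),'lid',fit(L),len(L),'diff',fit(T)[2]-fit(L)[2])
    k=cv2.convexHull(T[:,:2].astype(np.float32));print(cv2.minEnclosingCircle(k),T[:,:2].min(0),T[:,:2].max(0))
E
python3 seat.py
```

```text
[ 0.60629212 -0.16891709  0.23920452] flange [ 0.00135083 -0.00044815  0.14633366] 2443 lid [-0.00028242 -0.00140727  0.14036851] 16032 diff 0.005965152479411262
((0.5498784780502319, -0.17070098221302032), 0.021915031597018242) [ 0.52854224 -0.1922027 ] [ 0.57149986 -0.14909222]
```

The flange top is 5.97 mm above the lid, level, and centred within about 1 mm, so the bushing is home. On to the funnel.

Request:
jog_arm:
  increments:
    - {"dx": 0,"dy": 0.4,"dz": 0.1,"ax": 0,"ay": 0,"az": 0,"gripper": 1}
    - {"dx": 0,"dy": 0.8,"dz": 0.1,"ax": 0,"ay": 0,"az": 0,"gripper": 1}
    - {"dx": 0,"dy": 1,"dz": 0.1,"ax": 0,"ay": 0,"az": 0,"gripper": 1}

```text
time: 17.85
eef_pos: [0.6064, -0.0467, 0.2527]
tcp_rot: [0.125, 0.992, 0.001, -0.001]
contact_force: [-0.3, -0.2, -0.4]
opening: 0.782
finger_force: 0.0
```

Request:
jog_arm:
  increments:
    - {"dx": 0,"dy": 0.4,"dz": 0,"ax": 0,"ay": 0,"az": 0,"gripper": 1}
    - {"dx": 0,"dy": 0.8,"dz": 0,"ax": 0,"ay": 0,"az": 0,"gripper": 1}
    - {"dx": 0,"dy": 1,"dz": 0,"ax": 0,"ay": 0,"az": 0,"gripper": 1}

```text
time: 18.15
eef_pos: [0.6061, 0.0736, 0.2522]
tcp_rot: [0.124, 0.992, 0.0, -0.002]
contact_force: [0.4, 0.6, -0.2]
opening: 1.002
finger_force: 0.0
```

Request:
jog_arm:
  increments:
    - {"dx": 0,"dy": 0.4,"dz": 0,"ax": 0,"ay": 0,"az": 0,"gripper": 1}
    - {"dx": 0,"dy": 0.8,"dz": 0,"ax": 0,"ay": 0,"az": 0,"gripper": 1}
    - {"dx": 0,"dy": 0.97,"dz": 0,"ax": 0,"ay": 0,"az": 0,"gripper": 1}
    - {"dx": 0,"dy": 0.97,"dz": 0,"ax": 0,"ay": 0,"az": 0,"gripper": 1}
    - {"dx": 0,"dy": 0.97,"dz": 0,"ax": 0,"ay": 0,"az": 0,"gripper": 1}
    - {"dx": 0,"dy": 0.97,"dz": 0,"ax": 0,"ay": 0,"az": 0,"gripper": 1}

```text
time: 18.75
eef_pos: [0.6076, 0.1857, 0.2531]
tcp_rot: [0.126, 0.992, -0.0, -0.001]
contact_force: [0.3, -0.1, 1.0]
opening: 1.004
finger_force: 0.0
```

```bash
python3 - <<'E'
from seat import *
s,c=wrist('pics/w10.png');W=cloud(c);ok=c['depth']>0
b=np.array([.606,.187]);d=np.linalg.norm(W[...,:2]-b,axis=-1)
m=ok&(d<.05)&(W[...,2]>.106)&(W[...,2]<.125);v,u=np.nonzero(m);q=W[m]
print(s['eef_pos'],len(q),q.min(0),q.max(0),u.min(),u.max(),v.min(),v.max())
h=cv2.convexHull(q[:,:2].astype(np.float32));print(cv2.minEnclosingCircle(h),np.percentile(q[:,2],[5,50,95]))
cv2.imwrite('pics/w10c.png',c['frame'])
E
```

```text
[0.60759036 0.18565304 0.2531078 ] 633 [0.57324541 0.16204019 0.10602462] [0.62628079 0.21421676 0.1170807 ] 295 354 150 210
((0.5997233390808105, 0.1880165934562683), 0.026772212237119675) [0.10677338 0.11440818 0.1161802 ]
```

View pics/w10.png

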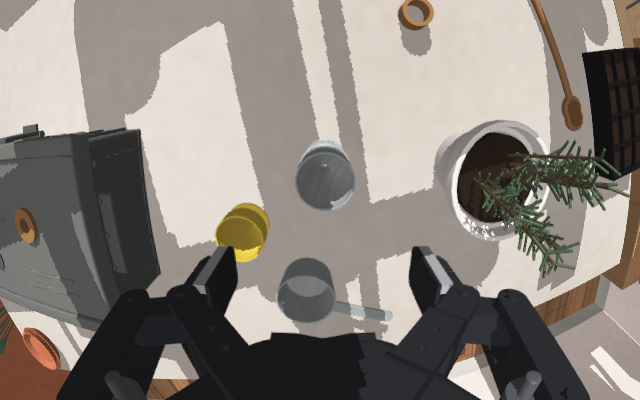

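The steel funnel's top is at (325,180), with radius 26.8 mm and z 0.116, which match. The yellow funnel (243,232), cup (306,290) and pot (495,180) are clear of the fingers.

Request:
jog_arm:
  increments:
    - {"dx": -0.066,"dy": 0.02,"dz": 0,"ax": 0,"ay": 0,"az": 0,"gripper": 1}
    - {"dx": -0.066,"dy": 0.02,"dz": -0.35,"ax": 0,"ay": 0,"az": 0,"gripper": 1}
    - {"dx": -0.066,"dy": 0.02,"dz": -0.7,"ax": 0,"ay": 0,"az": 0,"gripper": 1}
    - {"dx": -0.066,"dy": 0.02,"dz": -0.7,"ax": 0,"ay": 0,"az": 0,"gripper": 1}
    - {"dx": -0.066,"dy": 0.02,"dz": -0.7,"ax": 0,"ay": 0,"az": 0,"gripper": 1}
    - {"dx": -0.066,"dy": 0.02,"dz": -0.7,"ax": 0,"ay": 0,"az": 0,"gripper": 1}
    - {"dx": -0.066,"dy": 0.02,"dz": -0.7,"ax": 0,"ay": 0,"az": 0,"gripper": 1}

```text
time: 19.5
eef_pos: [0.6018, 0.1895, 0.1733]
tcp_rot: [0.125, 0.992, 0.001, 0.003]
contact_force: [-0.0, 0.9, 1.4]
opening: 0.997
finger_force: 0.0
```

```bash
python3 - <<'E'
from seat import *
s,c=wrist('pics/w11.png');W=cloud(c);ok=c['depth']>0
b=np.array([.600,.188]);d=np.linalg.norm(W[...,:2]-b,axis=-1)
m=ok&(d<.035)&(W[...,2]>.109)&(W[...,2]<.122);q=W[m]
h=cv2.convexHull(q[:,:2].astype(np.float32));print(s['eef_pos'],len(q),cv2.minEnclosingCircle(h),q.min(0),q.max(0))
E
```

```text
[0.60175987 0.18949699 0.17325201] 1164 ((0.5996610522270203, 0.188303142786026), 0.026609351858496666) [0.57338501 0.16236444 0.10900301] [0.62571141 0.21402247 0.11713593]
```

Request:
jog_arm:
  increments:
    - {"dx": -0.008,"dy": -0.006,"dz": -0.25,"ax": 0,"ay": 0,"az": 0,"gripper": 1}
    - {"dx": -0.008,"dy": -0.006,"dz": -0.51,"ax": 0,"ay": 0,"az": 0,"gripper": 1}
    - {"dx": -0.008,"dy": -0.006,"dz": -0.51,"ax": 0,"ay": 0,"az": 0,"gripper": 1}
    - {"dx": -0.008,"dy": -0.006,"dz": -0.51,"ax": 0,"ay": 0,"az": 0,"gripper": 1}
    - {"dx": -0.008,"dy": -0.006,"dz": -0.51,"ax": 0,"ay": 0,"az": 0,"gripper": 1}
    - {"dx": -0.008,"dy": -0.006,"dz": -0.51,"ax": 0,"ay": 0,"az": 0,"gripper": 1}
    - {"dx": -0.008,"dy": -0.006,"dz": -0.51,"ax": 0,"ay": 0,"az": 0,"gripper": 1}

```text
time: 20.25
eef_pos: [0.6001, 0.1888, 0.1105]
tcp_rot: [0.125, 0.992, 0.0, 0.001]
contact_force: [-0.9, 0.1, 0.7]
opening: 1.001
finger_force: 0.0
```

Request:
jog_arm:
  increments:
    - {"dx": 0,"dy": -0.003,"dz": 0,"ax": 0,"ay": 0,"az": 0,"gripper": 0.4}
    - {"dx": 0,"dy": -0.003,"dz": 0,"ax": 0,"ay": 0,"az": 0,"gripper": 0.2}
    - {"dx": 0,"dy": -0.003,"dz": 0,"ax": 0,"ay": 0,"az": 0,"gripper": 0}
    - {"dx": 0,"dy": -0.003,"dz": 0,"ax": 0,"ay": 0,"az": 0,"gripper": -0.2}
    - {"dx": 0,"dy": -0.003,"dz": 0,"ax": 0,"ay": 0,"az": 0,"gripper": -0.2}
    - {"dx": 0,"dy": -0.003,"dz": 0,"ax": 0,"ay": 0,"az": 0,"gripper": -0.2}
    - {"dx": 0,"dy": -0.003,"dz": 0,"ax": 0,"ay": 0,"az": 0,"gripper": -0.2}
  force: 50

```text
time: 20.95
eef_pos: [0.5995, 0.1883, 0.1092]
tcp_rot: [0.125, 0.992, 0.0, 0.0]
contact_force: [0.6, 0.5, 3.5]
opening: 0.595
finger_force: 52.3
```

Request:
jog_arm:
  increments:
    - {"dx": 0,"dy": 0,"dz": 0.1,"ax": 0,"ay": 0,"az": 0,"gripper": -0.2}
    - {"dx": 0,"dy": 0,"dz": 0.25,"ax": 0,"ay": 0,"az": 0,"gripper": -0.2}
    - {"dx": 0,"dy": 0,"dz": 0.45,"ax": 0,"ay": 0,"az": 0,"gripper": -0.2}
    - {"dx": 0,"dy": 0,"dz": 0.7,"ax": 0,"ay": 0,"az": 0,"gripper": -0.2}
    - {"dx": 0,"dy": 0,"dz": 1,"ax": 0,"ay": 0,"az": 0,"gripper": -0.2}
    - {"dx": 0,"dy": 0,"dz": 1,"ax": 0,"ay": 0,"az": 0,"gripper": -0.2}

```text
time: 21.55
eef_pos: [0.6017, 0.1887, 0.2355]
tcp_rot: [0.125, 0.992, 0.001, 0.005]
contact_force: [1.1, 0.2, 1.0]
opening: 0.588
finger_force: 52.2
```

Request:
jog_arm:
  increments:
    - {"dx": 0,"dy": 0,"dz": 0.4,"ax": 0,"ay": 0,"az": 0,"gripper": -0.2}
    - {"dx": 0,"dy": 0,"dz": 0.4,"ax": 0,"ay": 0,"az": 0,"gripper": -0.2}
    - {"dx": 0,"dy": 0,"dz": 0.4,"ax": 0,"ay": 0,"az": 0,"gripper": -0.2}

```text
time: 21.85
eef_pos: [0.5993, 0.1883, 0.2774]
tcp_rot: [0.125, 0.992, 0.0, 0.001]
contact_force: [-0.1, -0.3, -1.1]
opening: 0.59
finger_force: 52.7
```

```bash
cat > fun.py <<'E'
from seat import *
s,c=wrist('pics/w%d.png'%__import__('random').randint(100,999));c2=dict(c);c2['extrinsics']=c['mount'];T=cloud(c2)
m=(c['depth']>0)&(np.hypot(T[...,0],T[...,1])<.034)&(T[...,2]>-.025)&(T[...,2]<.03)
m[:, :260]=0;m[:,385:]=0
q=T[m];top=np.percentile(q[:,2],3);r=q[q[:,2]<top+.003]
print(s['eef_pos'],s['contact_force'],len(q),'top z',top,cv2.minEnclosingCircle(cv2.convexHull(r[:,:2].astype(np.float32))),r.min(0),r.max(0))
A=np.c_[r[:,:2],np.ones(len(r))];print('plane',np.linalg.lstsq(A,r[:,2],rcond=None)[0])
E
python3 fun.py
python3 - <<'E'
import glob,os,cv2,shutil
f=max(glob.glob('pics/w???.png'),key=os.path.getmtime);shutil.copy(f,'pics/last.png')
E
```

```text
[0.59932947 0.18828972 0.27739285] [-0.05954547 -0.27649554 -1.13844595] 10603 top z -0.008832174297879912 ((-3.227917477488518e-05, -0.0011265603825449944), 0.028128765523433685) [-0.02628185 -0.02690789 -0.01733583] [ 0.02559023  0.02494489 -0.0058326 ]
plane [ 0.02192872  0.01915601 -0.00804843]
```

View pics/last.png

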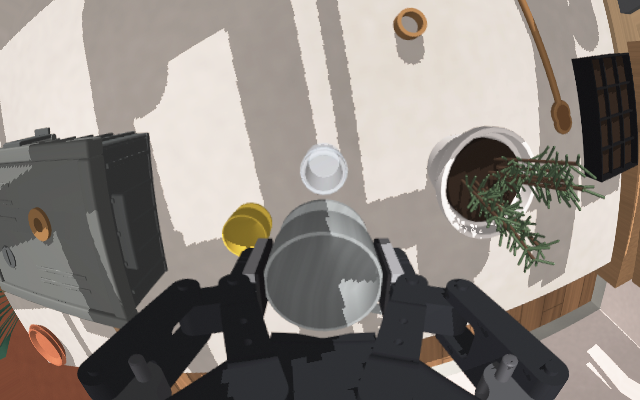

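The funnel is held centred and upright, and the jar still stands at (323,168). I'm carrying it over the bushing, whose centre is about (0.5493,-0.1706).

Request:
jog_arm:
  increments:
    - {"dx": -0.14,"dy": -0.35,"dz": 0,"ax": 0,"ay": 0,"az": 0,"gripper": -0.2}
    - {"dx": -0.14,"dy": -0.7,"dz": 0,"ax": 0,"ay": 0,"az": 0,"gripper": -0.2}
    - {"dx": -0.14,"dy": -1,"dz": 0,"ax": 0,"ay": 0,"az": 0,"gripper": -0.2}

```text
time: 22.2
eef_pos: [0.5806, 0.0671, 0.2736]
tcp_rot: [0.125, 0.992, -0.0, -0.003]
contact_force: [0.0, -0.7, -1.0]
opening: 0.588
finger_force: 52.8
```

Request:
jog_arm:
  increments:
    - {"dx": -0.14,"dy": -0.35,"dz": 0,"ax": 0,"ay": 0,"az": 0,"gripper": -0.2}
    - {"dx": -0.14,"dy": -0.7,"dz": 0,"ax": 0,"ay": 0,"az": 0,"gripper": -0.2}
    - {"dx": -0.14,"dy": -1,"dz": 0,"ax": 0,"ay": 0,"az": 0,"gripper": -0.2}

```text
time: 22.5
eef_pos: [0.5638, -0.0533, 0.2738]
tcp_rot: [0.125, 0.992, 0.0, -0.002]
contact_force: [1.1, 0.5, -0.9]
opening: 0.591
finger_force: 52.8
```

Request:
jog_arm:
  increments:
    - {"dx": -0.14,"dy": -0.35,"dz": 0,"ax": 0,"ay": 0,"az": 0,"gripper": -0.2}
    - {"dx": -0.14,"dy": -0.7,"dz": 0,"ax": 0,"ay": 0,"az": 0,"gripper": -0.2}
    - {"dx": -0.14,"dy": -0.98,"dz": 0,"ax": 0,"ay": 0,"az": 0,"gripper": -0.2}
    - {"dx": -0.14,"dy": -0.98,"dz": 0,"ax": 0,"ay": 0,"az": 0,"gripper": -0.2}
    - {"dx": -0.14,"dy": -0.98,"dz": 0,"ax": 0,"ay": 0,"az": 0,"gripper": -0.2}
    - {"dx": -0.14,"dy": -0.98,"dz": 0,"ax": 0,"ay": 0,"az": 0,"gripper": -0.2}
    - {"dx": -0.14,"dy": -0.98,"dz": 0,"ax": 0,"ay": 0,"az": 0,"gripper": -0.2}
    - {"dx": -0.14,"dy": -0.98,"dz": 0,"ax": 0,"ay": 0,"az": 0,"gripper": -0.2}

```text
time: 23.3
eef_pos: [0.5488, -0.1682, 0.2765]
tcp_rot: [0.124, 0.992, 0.0, -0.0]
contact_force: [-0.2, 0.2, -0.7]
opening: 0.591
finger_force: 52.8
```

Request:
jog_arm:
  increments:
    - {"dx": 0.004,"dy": -0.016,"dz": -0.2,"ax": 0,"ay": 0,"az": 0,"gripper": -0.2}
    - {"dx": 0.004,"dy": -0.016,"dz": -0.3,"ax": 0,"ay": 0,"az": 0,"gripper": -0.2}
    - {"dx": 0.004,"dy": -0.016,"dz": -0.3,"ax": 0,"ay": 0,"az": 0,"gripper": -0.2}
    - {"dx": 0.004,"dy": -0.016,"dz": -0.3,"ax": 0,"ay": 0,"az": 0,"gripper": -0.2}
    - {"dx": 0.004,"dy": -0.016,"dz": -0.36,"ax": 0,"ay": 0,"az": 0,"gripper": -0.2}
    - {"dx": 0.004,"dy": -0.016,"dz": -0.4,"ax": 0,"ay": 0,"az": 0,"gripper": -0.2}
    - {"dx": 0.004,"dy": -0.016,"dz": -0.45,"ax": 0,"ay": 0,"az": 0,"gripper": -0.2}
    - {"dx": 0.004,"dy": -0.016,"dz": -0.45,"ax": 0,"ay": 0,"az": 0,"gripper": -0.2}
    - {"dx": 0.004,"dy": -0.016,"dz": -0.45,"ax": 0,"ay": 0,"az": 0,"gripper": -0.2}

```text
time: 24.2
eef_pos: [0.5491, -0.1712, 0.2225]
tcp_rot: [0.125, 0.992, 0.0, -0.0]
contact_force: [-0.0, 0.1, -0.9]
opening: 0.591
finger_force: 52.8
```

Request:
jog_arm:
  increments:
    - {"dx": 0,"dy": 0,"dz": -0.05,"ax": 0,"ay": 0,"az": 0,"gripper": -0.2}
    - {"dx": 0,"dy": 0,"dz": -0.1,"ax": 0,"ay": 0,"az": 0,"gripper": -0.2}
    - {"dx": 0,"dy": 0,"dz": -0.15,"ax": 0,"ay": 0,"az": 0,"gripper": -0.2}
    - {"dx": 0,"dy": 0,"dz": -0.18,"ax": 0,"ay": 0,"az": 0,"gripper": -0.2}
    - {"dx": 0,"dy": 0,"dz": -0.18,"ax": 0,"ay": 0,"az": 0,"gripper": -0.2}
    - {"dx": 0,"dy": 0,"dz": -0.18,"ax": 0,"ay": 0,"az": 0,"gripper": -0.2}

```text
time: 24.8
eef_pos: [0.5492, -0.1712, 0.201]
tcp_rot: [0.125, 0.992, 0.0, -0.0]
contact_force: [0.1, 0.6, -1.2]
opening: 0.59
finger_force: 52.8
```

Free entry. I'm lowering to the collar, expected at TCP z of about 0.183.

Request:
jog_arm:
  increments:
    - {"dx": 0,"dy": 0.004,"dz": -0.05,"ax": 0,"ay": 0,"az": 0,"gripper": -0.2}
    - {"dx": 0,"dy": 0.004,"dz": -0.09,"ax": 0,"ay": 0,"az": 0,"gripper": -0.2}
    - {"dx": 0,"dy": 0.004,"dz": -0.13,"ax": 0,"ay": 0,"az": 0,"gripper": -0.2}
    - {"dx": 0,"dy": 0.004,"dz": -0.13,"ax": 0,"ay": 0,"az": 0,"gripper": -0.2}
    - {"dx": 0,"dy": 0.004,"dz": -0.13,"ax": 0,"ay": 0,"az": 0,"gripper": -0.2}

```text
time: 25.3
eef_pos: [0.5492, -0.1708, 0.1855]
tcp_rot: [0.125, 0.992, 0.0, -0.0]
contact_force: [-1.0, -0.3, -1.1]
opening: 0.592
finger_force: 52.8
```

Request:
jog_arm:
  increments:
    - {"dx": 0,"dy": 0,"dz": -0.01,"ax": 0,"ay": 0,"az": 0,"gripper": -0.2}
    - {"dx": 0,"dy": 0,"dz": -0.015,"ax": 0,"ay": 0,"az": 0,"gripper": -0.2}
    - {"dx": 0,"dy": 0,"dz": -0.015,"ax": 0,"ay": 0,"az": 0,"gripper": -0.2}
    - {"dx": 0,"dy": 0,"dz": -0.015,"ax": 0,"ay": 0,"az": 0,"gripper": -0.2}

```text
time: 25.7
eef_pos: [0.5493, -0.1708, 0.1842]
tcp_rot: [0.125, 0.992, -0.0, 0.0]
contact_force: [-0.7, -0.4, 2.4]
opening: 0.59
finger_force: 53.0
```

Contact at about z 0.184, so the collar is on the flange. I'm releasing and rising.

Request:
jog_arm:
  increments:
    - {"dx": 0,"dy": 0,"dz": 0,"ax": 0,"ay": 0,"az": 0,"gripper": 0.3}
    - {"dx": 0,"dy": 0,"dz": 0,"ax": 0,"ay": 0,"az": 0,"gripper": 1}
    - {"dx": 0,"dy": 0,"dz": 0,"ax": 0,"ay": 0,"az": 0,"gripper": 1}
    - {"dx": 0,"dy": 0,"dz": 0,"ax": 0,"ay": 0,"az": 0,"gripper": 1}
    - {"dx": 0,"dy": 0,"dz": 0,"ax": 0,"ay": 0,"az": 0,"gripper": 1}
    - {"dx": 0,"dy": 0,"dz": 0.2,"ax": 0,"ay": 0,"az": 0,"gripper": 1}
    - {"dx": 0,"dy": 0,"dz": 0.6,"ax": 0,"ay": 0,"az": 0,"gripper": 1}
    - {"dx": 0,"dy": 0,"dz": 0.9,"ax": 0,"ay": 0,"az": 0,"gripper": 1}
    - {"dx": 0,"dy": 0,"dz": 0.9,"ax": 0,"ay": 0,"az": 0,"gripper": 1}
    - {"dx": 0,"dy": 0,"dz": 0.9,"ax": 0,"ay": 0,"az": 0,"gripper": 1}

```text
time: 26.7
eef_pos: [0.5496, -0.1709, 0.2929]
tcp_rot: [0.125, 0.992, -0.0, 0.001]
contact_force: [0.8, -0.4, -1.7]
opening: 1.0
finger_force: 0.0
```

```bash
python3 - <<'E'
from seat import *
s,c=wrist('pics/w12.png');W=cloud(c);ok=c['depth']>0
d=np.linalg.norm(W[...,:2]-[.549,-.1706],axis=-1)
m=ok&(d<.04)&(W[...,2]>.15);q=W[m];t=np.percentile(q[:,2],97);r=q[q[:,2]>t-.003]
print(s['eef_pos'],s['contact_force'],'rim z',t,'expect .191',cv2.minEnclosingCircle(cv2.convexHull(r[:,:2].astype(np.float32))))
A=np.c_[r[:,:2]-r[:,:2].mean(0),np.ones(len(r))];print(np.linalg.lstsq(A,r[:,2],rcond=None)[0])
from plant import imaging
# bushing/jar heights and positions
b=(np.linalg.norm(W[...,:2]-[.549,-.1706],axis=-1)<.07)&(d>.045)&ok&(abs(W[...,2]-.14)<.005);print('lid',np.median(W[b][:,2]))
cs=imaging.read_camera('scene')['frame'];u,v=290,150
cv2.imwrite('pics/fin.png',np.hstack([cv2.resize(cs[130:290,220:400],None,fx=2.5,fy=2.5),c['frame'][:400,200:550]]))
E
```

```text
[ 0.54956304 -0.17094575  0.2929013 ] [ 0.80610981 -0.37534797 -1.66144652] rim z 0.3714448069531838 expect .191 ((0.540974497795105, -0.16870468854904175), 0.03904120624065399)
[-0.15867811  0.03875766  0.37046765]
lid 0.14036428193582534
```

That filter picked up the gripper body. I'll recompute from the saved image, with no more pictures to view.

```bash
python3 - <<'E'
from seat import *
c=dict(np.load('w12.npz'));W=cloud(c);ok=c['depth']>0
d=np.linalg.norm(W[...,:2]-[.549,-.1706],axis=-1)
m=ok&(d<.04)&(W[...,2]>.15)&(W[...,2]<.21);q=W[m];t=np.percentile(q[:,2],98);r=q[q[:,2]>t-.003]
print(len(r),'rim z',t,cv2.minEnclosingCircle(cv2.convexHull(r[:,:2].astype(np.float32))))
hi=[np.median(r[(r[:,0]>.549)==k][:,2]) for k in(0,1)]+[np.median(r[(r[:,1]>-.1706)==k][:,2]) for k in(0,1)];print(np.round(hi,4))
E
```

```text
523 rim z 0.19196261935557962 ((0.5500551462173462, -0.17147351801395416), 0.026670832186937332)
[0.1911 0.1911 0.1911 0.1911]
```

The rim is level at 0.191 m (0.191 expected) and centred to about 1 mm, and the lid is back at rest. I'm handing the job in.

```bash
python3 -c "
from plant import job;print(job.sign_off())"
```

```text
the job is handed in; nothing more can be done
None
```

The job is handed in, with no verdict returned: the bushing measured home and flush in the bore, the funnel upright in it on its collar, and the lid sprung back to rest. When last seen, just after the funnel was lifted out, the jar stood upright. I viewed 12 pictures, two over the limit of 10.

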